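# Rack the finished glass panels and clamp the roundel in the jig

### The arm

A 6-joint arm with a two-finger parallel gripper is mounted at the origin on the work surface. World frame = base frame: x ahead of the robot, y to its left, z up, the work surface at z = 0. Lengths are in m, angles in rad, forces in N, time in s.
With the tool pointing down it reaches from about 0.275 to 0.775 m from the base axis. Payload 14.6 kg.
Tool frame: the origin (TCP) lies at the centre of the arm's flange, where the gripper is bolted on; the fingertips stand 173 mm ahead of it and the grasp point (between the pads) lies 155 mm ahead of it (nose_length is the distance from the TCP to the fingertips, in m); z points along the fingers, y is the line along which they close (so a half turn about z gives the same grasp; the last joint's range is limited). The gripper opens to 85 mm and grips with 20 to 120 N. Pads are 22 mm wide; open, the fingers measure 114 mm over their backs; the gripper's body (76 mm by 85 mm) begins 54 mm behind the grasp point. The pads swing forward as they close: fully open they stand 13 mm farther back than shut.
Start: joints at [0.977, 0.263, -0.048, 1.259, 0, 1.415], TCP at [0.223, 0.475, 0.405] pointing down, gripper open.
Joint ranges: [-2.65, 2.65], [-0.89, 1.7], [-1.18, 1.37], [-2.13, 2.11], [-1.35, 1.29], [-3.14, 3.14]. Speed limits (rad/s): [1.89, 1.89, 2.57, 2.79, 3.14, 3.14].

### API

Orientations are given as a unit quaternion [x, y, z, w].
In Python, from workcell import * gives the robot as it stands.
- The arm moves only by the tool drive_tool, never from a script. Its argument "increments" is a list of rows, each a list of 7 numbers: the turn, a rotation vector about the tool's x, y, z in degrees, then the shift along the tool's x, y, z in m, then the opening, from 0 (shut) to 1 (fully open). A call has 1 to 8 rows; each row shifts and turns the commanded pose from where the row before left it, along the tool's axes as they then stand; what a row does not reach is not made up. A row lasts 1/8 s, in which the tool goes at most 62.5 mm and 10.7 degrees, less where a joint would pass 70% of its speed; a pose out of reach is approached as far as the arm can. A call with a gripper value outside its range is refused whole. The fingers move at their own pace and stop on an object; the grip force is fixed at half the most. Time passes only in rows, so rows that do not move let the fingers close. It gives the time, the measured TCP pose, the force, the opening and the grip force at its end, in the units of the state.
- observe(): the state, without advancing time (a new reading comes with each control period).
- grab_frame(name): name is "scene" or "top"; returns the picture (400x640x3 uint8, red, green, blue); there is no depth.
- camera_params(name): a dict with "fov_y" (degrees; the focal length in pixels is half the picture's height over the tangent of half this angle, whatever the lens; pixels are square), "cx", "cy" (the principal point, pixels), "R" (3x3) and "t" (3): a world point X has camera coordinates R X + t. Camera axes: x right, y down, z forward; pixel columns grow to the right and rows downward; lengths in m; the calibration is good to about 2 mm. A picture is of the moment at which its call begins. camera_params takes no time and is no camera call.
- sign_off(): hands the job in; it is judged then, once.
The state is a dict: "t": time; "joint_pos": joint angles; "joint_velocities": joint speeds; "joint_efforts": joint torques, N m; "position": TCP position; "eef_rot": TCP orientation; "wrist_force": force on the tool from outside, world axes, zero at the start; "ft_torque": the same for the moment, N m; "gripper_width": finger opening in m; "grip_force": force on a finger pad.
Only numpy, scipy, OpenCV 4.12 (cv2) and the standard library are available. Lean on these libraries where they do the work, as an engineer would, in place of code of your own. Each camera call takes 0.05 s, during which the arm holds its last target. There are 200 camera calls.

### The job

Raise the jig's hold-down foot with its lever, free the finished panel beneath it, and stand that panel and every other finished rectangular panel on the bench upright on a short end in the wooden rack, one to a slot and fully down. Then with the foot still up lay the round piece flat and centred on the jig's cork pad, and lower the foot fully onto it. Leave the other things on the bench where they are.

Things in the scene. Friction and masses are not known exactly. Their poses are not given: they have to be found in the camera images.
- rack: Fixed beech rack, 215 x 92 mm, left or right on the table; origin at the centre of its underside, x away from the robot (within 0.2 rad of world x), z up. Panels stand on its base board, 12 mm above the origin, in four 16 mm wide slots between round-topped dowels (10 mm thick, tops 52 mm up, at y = +-22 mm). Side rails 26 mm high leave 76 mm in y. A seated panel's centre is 72 mm above the origin.
- jig: Fixed soldering jig, across the table from the rack: metal bed 6 mm thick, x from -55 to +120 mm, y +-55 mm about its origin, which lies under the middle of the cork pad at the bed's underside; x away from the robot (within 0.2 rad of world x), z up. Its head, two steel cheeks 49 mm high at x = 59 to 95 mm, y up to +-27 mm, holds the lever.
- pad (a point): Centre of the round cork pad (64 mm across, flush with the bed's top) on the jig, directly under the foot; axes as the jig's. A panel covers it at first.
- lever_pivot (a point): Hinge point of the foot lever in the jig's head, 75 mm beyond the pad along the jig's x and 32 mm above the jig's underside. The hinge axis is the jig's y.
- lever_knob (a point): Centre of the 20 mm black ball ending the lever's handle, a straight bar 11 mm thick, 100 mm from pivot to ball. Foot down: it leans 0.6 rad from vertical towards the robot; foot up: 0.6 rad away. The foot arm, 12 mm thick, points to the robot with an 18 mm rubber foot 75 mm out; fully raised the foot is some 85 mm above the bed and 40 mm on the robot's side of the pivot.
- foot_lever (a joint): Foot lever angle, rad: 0 = foot down (its rubber then just 1 mm above a 12 mm thick piece on the bed), 1.2 = foot fully up. Push the handle away from the robot to raise the foot, pull it back to lower it. It stays where it is left (friction about 0.15 N m, some 2 N at the ball).
- slot0 (a point): Middle of slot 1 of 4 of the rack, counted from the robot, at the top of the base board (rack x = -67.5 mm, y = 0, z = 12 mm); axes as the rack's. The slot runs along y.
- slot1 (a point): Middle of slot 2 of 4 of the rack, counted from the robot, at the top of the base board (rack x = -22.5 mm, y = 0, z = 12 mm); axes as the rack's. The slot runs along y.
- slot2 (a point): Middle of slot 3 of 4 of the rack, counted from the robot, at the top of the base board (rack x = +22.5 mm, y = 0, z = 12 mm); axes as the rack's. The slot runs along y.
- slot3 (a point): Middle of slot 4 of 4 of the rack, counted from the robot, at the top of the base board (rack x = +67.5 mm, y = 0, z = 12 mm); axes as the rack's. The slot runs along y.
- panel_jig: Finished stained-glass panel: rigid flat rectangle 120 x 60 x 12 mm (x, y, z), grey metal frame, 0.16 kg, lying flat, long side within about 0.3 rad of world x at the start. Origin at its very centre. Always there: on the jig's bed, far end under the foot, near end sticking out some 25 mm over the bed's edge.
- panel_a: Finished stained-glass panel: rigid flat rectangle 120 x 60 x 12 mm (x, y, z), grey metal frame, 0.16 kg, lying flat, long side within about 0.3 rad of world x at the start. Origin at its very centre. On the table; may be absent.
- panel_b: Finished stained-glass panel: rigid flat rectangle 120 x 60 x 12 mm (x, y, z), grey metal frame, 0.16 kg, lying flat, long side within about 0.3 rad of world x at the start. Origin at its very centre. On the table; may be absent.
- panel_c: Finished stained-glass panel: rigid flat rectangle 120 x 60 x 12 mm (x, y, z), grey metal frame, 0.16 kg, lying flat, long side within about 0.3 rad of world x at the start. Origin at its very centre. On the table; may be absent.
- roundel: Round glass piece in a grey metal rim, a flat disc 60 mm across and 12 mm thick, 0.09 kg, lying flat on the table. Origin at its centre, z through its thickness.
- flux_jar: Bystander: small jar 48 mm across, 50 mm high, standing in the middle among the pieces; origin under its base.
- pliers: Bystander: long-nose pliers, about 180 mm long, 12 mm high, lying near the robot; origin at the joint of its jaws, underside.
- spring_clamp: Bystander: spring clamp, 100 mm long, 20 mm high, lying near the robot; origin under its middle.
- flux_brush: Bystander: brush 160 mm long, lying near the robot; origin under its middle.
- tip_cleaner: Bystander: brass ball-shaped tip cleaner, 80 mm across, 64 mm high, beyond the pieces; origin under its base.
- drink_can: Bystander: drink can 66 mm across, 122 mm high, beyond the pieces; origin under its base.
- pin_box: Bystander: clear open box 110 x 80 x 28 mm beyond the pieces; origin under its middle.

How it is judged:
By the outcome, as a careful person would: the job done as asked, in the order asked, and still so for the second after the job is handed in, with the robot touching nothing.
Of panel_a, panel_b, panel_c only 2 to 3 are there at a start; the rules pass over those that are not, and their reading is None.
At some moment in a run one of roundel may be knocked a few centimetres aside while the robot is not near it.
It also fails if it takes over 210 s, if anything falls off the work surface, if the arm or the gripper's body presses on something with over 40 N, if the wrist force passes 120 N, or if a joint passes its speed limit or range.

## Working session

There is one attempt and no reset: what is moved stays moved. The work goes in short steps, Python scripts to look and compute and a tool call to move; the robot and the scene stay as the last step left them, time stands still between calls to the robot, and variables do not carry over. Pictures are saved under pics/ and viewed, at most 14 in all, crops included, and the job is handed in when it is done.

Besides the shell and the picture viewer there is one more tool, called after "Emit:" as name(argument=value, ...) on one line, values as JSON. drive_tool: Moves the arm, as the interface text tells. Its arguments: {"type":"object","properties":{"increments":{"type":"array"}},"required":["increments"]}

```bash
ls; mkdir -p pics
python3 - <<'E'
from workcell import *
import cv2
for n in("scene","top"):
    im=grab_frame(n); cv2.imwrite(f"pics/{n}0.png",im[:,:,::-1]); print(n,camera_params(n))
print(observe())
E
```

```text
pics
scene {'fov_y': 53.93862729247871, 'cx': 323.67531983006285, 'cy': 203.8493662573713, 'R': array([[ 0.67710226,  0.73588778,  0.00130784],
       [ 0.62381856, -0.57304099, -0.53148323],
       [-0.39036257,  0.36068435, -0.8470678 ]]), 't': array([-0.39026759, -0.29105132,  1.24201897])}
top {'fov_y': 51.1656754281361, 'cx': 313.2298872558786, 'cy': 201.9138774787907, 'R': array([[-0.02042722, -0.99978958,  0.00187718],
       [-0.98579933,  0.01982829, -0.16675289],
       [ 0.16668058, -0.00525682, -0.98599693]]), 't': array([0.01416748, 0.59071322, 0.89771436])}
{'t': 0.1, 'joint_pos': array([ 9.76710111e-01,  2.63460869e-01, -4.88622971e-02,  1.25941634e+00,
        1.97969250e-05,  1.41548649e+00]), 'joint_velocities': array([ 0.00188259, -0.0019563 ,  0.00347033,  0.00132223, -0.00194752,
        0.0004989 ]), 'joint_efforts': array([ 4.83162454e-03, -6.38578820e+01,  3.85064614e+01,  1.00119293e-02,
       -1.18244602e-04,  1.94989173e-05]), 'position': array([0.2229942 , 0.47519039, 0.40428459]), 'eef_rot': array([ 2.17632501e-01,  9.76030672e-01, -4.35248058e-04, -1.81809858e-04]), 'wrist_force': array([ 0.151371  ,  0.13062001, -0.63442929]), 'ft_torque': array([-0.04118543,  0.03486056,  0.02698871]), 'grip_force': 0.0, 'gripper_width': 0.0851479588142624}
```

View pics/top0.png

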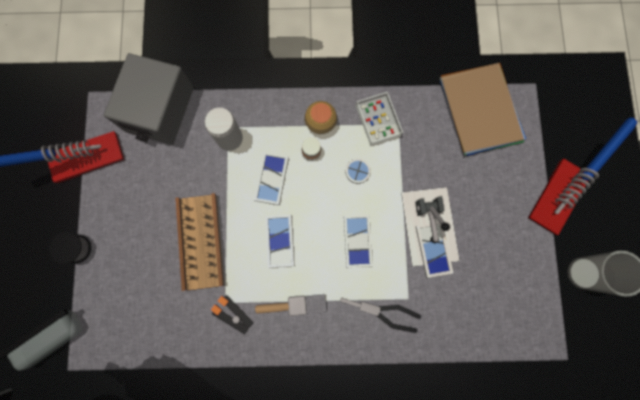

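View pics/scene0.png

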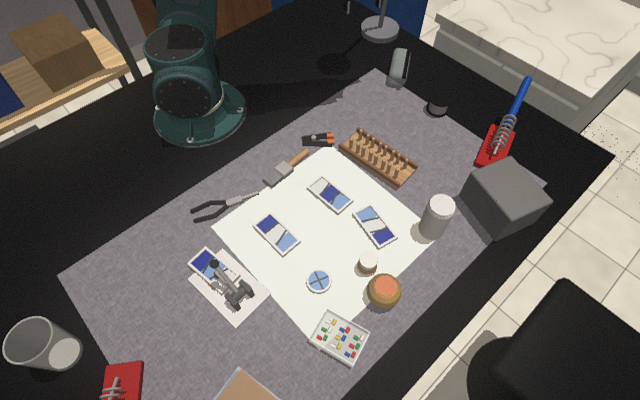

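The top view shows three table panels (about 271,178; 281,241; 358,241), the roundel (358,171), the jig at right (435,230) with its panel, and the rack at left (200,242). The scene view shows the same things from the far side, with the arm's column at (190,90). Next I'll enlarge these areas.

```bash
cat > h.py <<'E'
from workcell import *
import numpy as np, cv2
from scipy.spatial.transform import Rotation as Rot
def cam(n):
    c=camera_params(n); f=200/np.tan(np.radians(c['fov_y']/2)); return f,c['cx'],c['cy'],np.array(c['R']),np.array(c['t'])
def proj(n,X):
    f,cx,cy,R,t=cam(n); c=np.atleast_2d(X)@R.T+t; return np.c_[cx+f*c[:,0]/c[:,2],cy+f*c[:,1]/c[:,2]]
def unp(n,uv,z):
    f,cx,cy,R,t=cam(n); uv=np.atleast_2d(uv).astype(float)
    d=np.c_[(uv[:,0]-cx)/f,(uv[:,1]-cy)/f,np.ones(len(uv))]@R; o=-R.T@t
    return o+d*((np.broadcast_to(z,len(uv))-o[2])/d[:,2])[:,None]
def crop(n,im,x0,y0,x1,y1,k,name):
    cv2.imwrite(f"pics/{name}.png",cv2.resize(im[y0:y1,x0:x1,::-1],None,fx=k,fy=k,interpolation=cv2.INTER_CUBIC))
E
python3 - <<'E'
from h import *
print(proj("scene",[[0,0,0],[.223,.475,.23]]),proj("top",[[0,0,0],[.223,.475,.23],[.223,.475,.404]]))
im=cv2.imread("pics/top0.png")[:,:,::-1]; crop("t",im,170,140,470,290,2.66,"topc")
im=cv2.imread("pics/scene0.png")[:,:,::-1]; crop("t",im,180,120,440,315,3.07,"scenec")
E
```

```text
[[200.17342657 111.74489814]
 [362.08574469  14.05279297]] [[319.82275185 476.80352808]
 [ 38.01305243 404.36166613]
 [-50.14573227 446.70183939]]
```

View pics/topc.png

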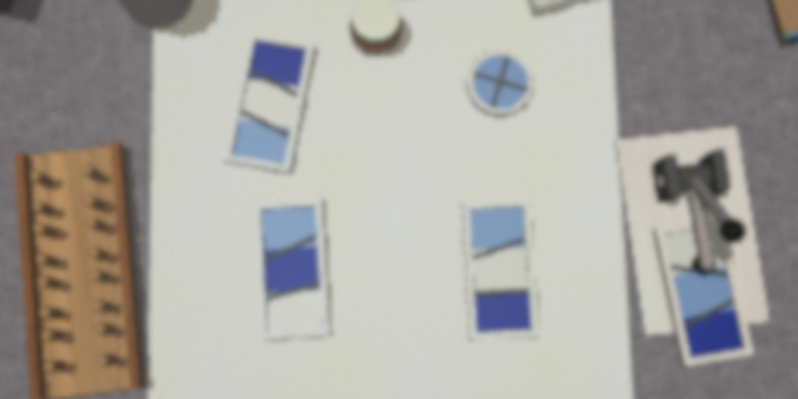

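View pics/scenec.png

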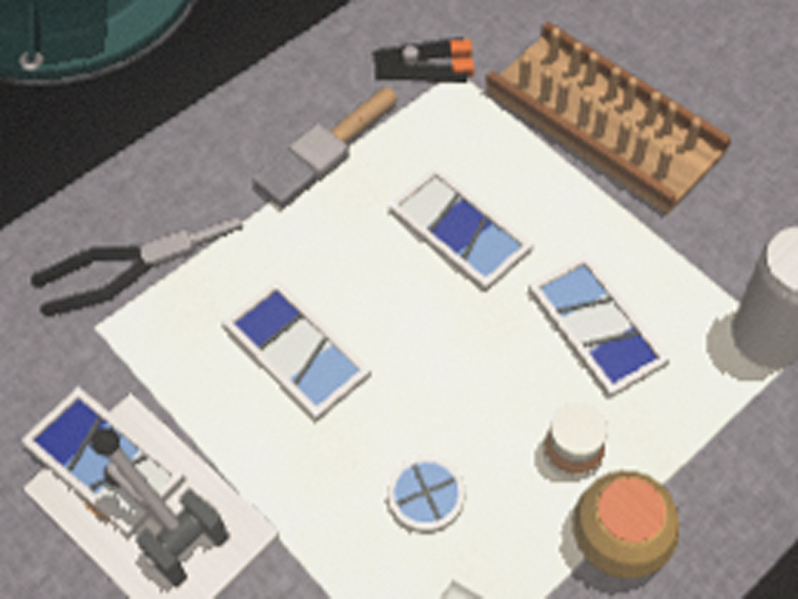

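The table panels, roundel, rack and jig are clear in both crops. One composite of rack and jig close-ups will let me read their features.

Run:
```python
from h import *
t=cv2.imread("pics/top0.png"); s=cv2.imread("pics/scene0.png")
r=lambda im,x,y,w,h,k:cv2.resize(im[y:y+h,x:x+w],(w*k,h*k),interpolation=cv2.INTER_CUBIC)
A=r(s,335,122,90,70,5)   # 450x350 
B=r(t,172,188,60,110,5)  # 300x550
C=r(s,180,240,100,50,4)
D=np.zeros((600,800,3),np.uint8); D[:350,:450]=A; D[:550,480:780]=B
D[350:600,:450]=r(s,183,241,90,50,5)
cv2.imwrite("pics/comp.png",D)
cv2.imwrite("pics/jigt.png",r(t,398,182,70,100,6))
```

```text
(no output)
```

View pics/comp.png

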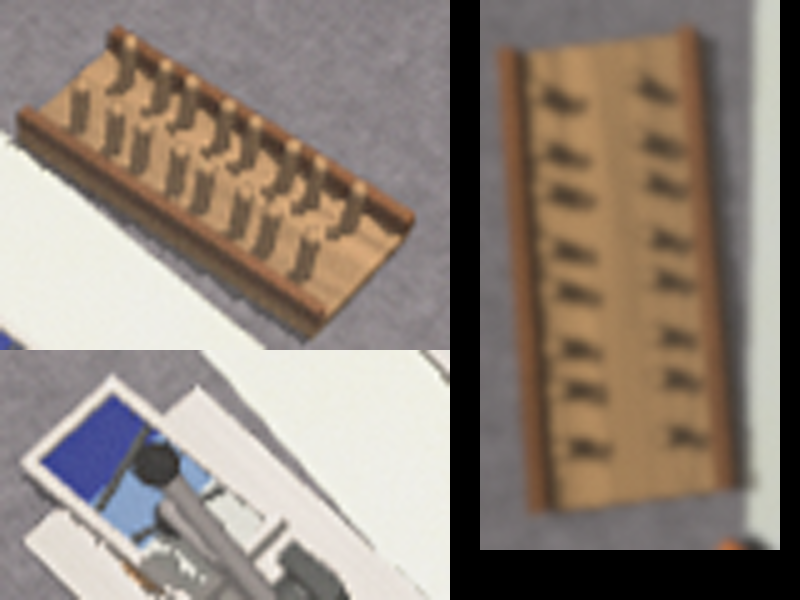

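View pics/jigt.png

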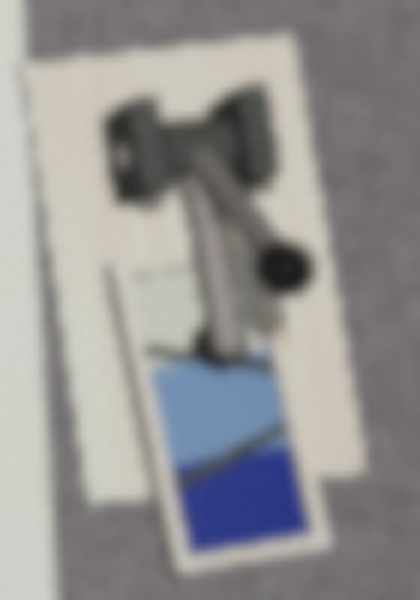

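Rack: rail ends and dowel tops are readable in the scene crop (for example dowel tops from (130,42) to (358,187)). Jig: bed corners in the top crop at (28,62), (296,35), (366,470), (90,505), with the knob at (285,266).

```bash
cat > fit.py <<'E'
from h import *
from scipy.optimize import least_squares
def fit(name,obs,z0,x0):
    # obs: list of (cam, local xyz array, uv array)
    def X(p,L): c,s=np.cos(p[2]),np.sin(p[2]); L=np.atleast_2d(L); return np.c_[p[0]+c*L[:,0]-s*L[:,1],p[1]+s*L[:,0]+c*L[:,1],L[:,2]+z0]
    f=lambda p:np.concatenate([(proj(n,X(p,L))-uv).ravel() for n,L,uv in obs])
    r=least_squares(f,x0,loss='soft_l1'); print(name,r.x.round(4))
    for n,L,uv in obs: print("  ",n,(proj(n,X(r.x,L))-uv).round(1).tolist(), (least_squares(lambda p:(proj(n,X(p,L))-uv).ravel(),x0).x.round(4)) if len(uv)>1 else '')
    return r.x
E
python3 - <<'E'
from fit import *
a=np.array
xs=[-80.5,-54.5,-35.5,-9.5,9.5,35.5,54.5,80.5]
dl=a([[x,22,50] for x in xs]+[[x,-22,50] for x in xs])/1e3
duv=a([(130,42),(162,67),(192,80),(228,105),(253,122),(290,145),(318,162),(358,187),(80,90),(114,113),(140,128),(178,153),(204,172),(240,190),(268,207),(308,237)])/5+[335,122]
rl=a([[107.5,46,26],[-107.5,46,26],[107.5,-46,26],[-107.5,-46,26]])/1e3
ruv=(a([(500,50),(532,512),(695,30),(740,487)])-[480,0])/5+[172,188]
rs=a([(412,215),(112,28),(322,318),(17,113)])/5+[335,122]
fit("rack",[("scene",dl,duv),("top",rl,ruv),("scene",rl,rs)],0,[.45,.25,0])
bl=a([[120,55,6],[120,-55,6],[-55,-55,6],[-55,55,6]])/1e3
buv=a([(28,62),(296,35),(366,470),(90,505)])/6+[398,182]
bs=(a([(198,386),(25,537)])-[0,350])/5+[183,241]
j=fit("jig",[("top",bl,buv),("scene",bl[[3,2]],bs)],0,[.4,-.25,0])
kb=unp("top",a([(285,266)])/6+[398,182],.1145); print("knob",kb)
pl=a([[60,30,6],[60,-30,6],[-60,-30,6],[-60,30,6]])/1e3
fit("pj",[("top",pl[[3,2,0]],a([(185,575),(330,548),(113,265)])/6+[398,182]),("scene",pl[[3,2]],(a([(112,375),(22,462)])-[0,350])/5+[183,241])],.012,[.4,-.25,0])
T=lambda q:a(q)/2.66+[170,140]
S=lambda q:a(q)/3.07+[180,120]
fit("P",[("top",pl,T([(527,205),(535,336),(475,338),(467,206)])[[3,0,1,2]]),("scene",pl,S([(370,374),(316,415),(224,325),(277,290)]))],.006,[.4,-.1,0])
fit("Q",[("top",pl,T([(262,207),(323,203),(328,335),(267,340)])),("scene",pl,S([(531,248),(486,286),(390,210),(435,175)]))],.006,[.4,.1,0])
fit("R",[("top",pl,T([(254,40),(312,47),(291,172),(228,161)])),("scene",pl,S([(667,363),(612,392),(529,290),(584,264)]))],.006,[.5,.1,0])
print("round",unp("top",T([(500,82)]),.012),unp("scene",S([(426,491)]),.012))
E
```

```text
rack [0.5104 0.2663 0.1071]
   scene [[-0.8, 0.3], [-0.1, -0.2], [-0.8, 0.6], [-0.6, 0.2], [-0.2, 0.2], [-0.1, 0.3], [-0.1, 0.5], [-0.3, 0.4], [-0.4, -0.5], [-0.1, -0.5], [0.0, -0.1], [-0.2, -0.3], [0.1, -0.6], [0.5, 0.7], [0.5, 1.0], [0.3, 0.0]] [0.5104 0.2669 0.1043]
   top [[-1.0, -0.8], [-0.4, 0.4], [-0.6, -1.7], [-1.1, 0.1]] [0.5093 0.2645 0.1062]
   scene [[0.3, 0.1], [0.1, -0.3], [-0.9, -0.2], [-0.8, 0.5]] [0.511  0.2671 0.11  ]
jig [ 0.5029 -0.274   0.0784]
   top [[-0.8, -0.5], [0.2, -0.4], [-0.0, 0.7], [-1.0, -0.4]] [ 0.5026 -0.2752  0.0854]
   scene [[-0.6, -0.1], [-1.9, 0.2]] [ 0.5047 -0.2707  0.0956]
knob [[ 0.522579   -0.27287403  0.1145    ]]
pj [ 0.48   -0.2748  0.1406]
   top [[-1.7, -0.3], [-0.1, -0.0], [-0.3, -0.4]] [ 0.4795 -0.2761  0.1542]
   scene [[-0.9, 0.0], [-1.7, 0.0]] [ 0.4818 -0.2706  0.1708]
P [ 0.5043 -0.0991  0.0222]
   top [[-2.3, -2.0], [0.6, -2.7], [1.0, -0.3], [-2.5, 0.1]] [ 0.5015 -0.1008  0.019 ]
   scene [[-0.1, -1.0], [-0.7, 0.9], [-1.2, -0.7], [-0.5, -3.1]] [ 0.5073 -0.0996  0.0286]
Q [0.5079 0.0812 0.0455]
   top [[-2.7, -2.0], [-0.1, -2.2], [1.0, -0.2], [-2.1, -0.3]] [0.5051 0.0789 0.0347]
   scene [[-0.5, -0.4], [-1.3, 0.9], [-1.8, -1.0], [-0.9, -2.2]] [0.5114 0.082  0.0606]
R [ 0.6574  0.1    -0.183 ]
   top [[-1.8, -3.2], [1.0, -1.9], [0.1, -0.3], [-1.2, -0.2]] [ 0.654   0.099  -0.1851]
   scene [[-0.0, -0.8], [-1.3, 1.2], [-1.5, -0.8], [-0.7, -2.6]] [ 0.6602  0.1003 -0.1813]
round [[ 0.67040123 -0.10642921  0.012     ]] [[ 0.6713399  -0.10323713  0.012     ]]
```

I've got the poses: rack (0.510, 0.2665, yaw 0.106), jig (0.503, -0.2735, yaw about 0.08), three table panels and the roundel. The lever comes first: line the tool up with the jig and close the fingers.

Emit:
drive_tool(increments=[[0,0,-10,0,0,0,0],[0,0,-10,0,0,0,0],[0,0,-9.7,0,0,0,0],[0,0,0,-0.014,-0.054,0,0],[0,0,0,-0.014,-0.054,0,0],[0,0,0,-0.014,-0.054,0,0],[0,0,0,-0.014,-0.054,0,0],[0,0,0,-0.014,-0.054,0,0]])

```text
t: 1.1
position: [0.3144, 0.21, 0.4046]
eef_rot: [-0.04, 0.999, -0.0, 0.0]
wrist_force: [1.2, -0.3, 0.5]
gripper_width: -0.0
grip_force: 0.0
```

Emit:
drive_tool(increments=[[0,0,0,-0.014,-0.054,0,0],[0,0,0,-0.014,-0.054,0,0],[0,0,0,-0.014,-0.054,0,0],[0,0,0,-0.014,-0.054,0,0],[0,0,0,-0.014,-0.054,0,0],[0,0,0,-0.014,-0.054,0,0],[0,0,0,-0.014,-0.054,0,0],[0,0,0,0,0,0,0]])

```text
t: 2.1
position: [0.4428, -0.1603, 0.4039]
eef_rot: [-0.038, 0.999, 0.0, -0.0]
wrist_force: [-0.2, -0.2, -0.3]
gripper_width: -0.0
grip_force: 0.0
```

```bash
cat >> h.py <<'E'
def st():
    o=observe(); R=Rot.from_quat(o['eef_rot']).as_matrix(); p=np.array(o['position']); return o,R,p
def go(target,yaw=None,pitch=0):
    """target TCP; yaw of tool y vs world Y; pitch deg forward. print delta in tool axes"""
    o,R,p=st(); print("t",o['t'],"p",p.round(4),"F",np.round(o['wrist_force'],1),"w",round(o['gripper_width'],4),"grip",o['grip_force'],"J",np.round(o['joint_pos'],2))
    if yaw is not None:
        Rt=Rot.from_euler('z',yaw)*Rot.from_euler('y',-pitch,degrees=True)*Rot.from_quat([0,1,0,0])
        print(" turn(tool,deg)",np.degrees((Rot.from_matrix(R).inv()*Rt).as_rotvec()).round(2)); Rt=Rt.as_matrix()
        print(" shift after turn",(Rt.T@(np.array(target)-p)).round(4))
    print(" shift now",(R.T@(np.array(target)-p)).round(4))
def loc(o,L): c,s=np.cos(o[2]),np.sin(o[2]); return np.array([o[0]+c*L[0]-s*L[1],o[1]+s*L[0]+c*L[1]])
JIG=[.503,-.2735,.08]; RACK=[.5104,.2665,.106]
E
python3 -c "
from h import *
go([*loc(JIG,[-.02,0]),.278],.08)"
```

```text
t 2.1 p [ 0.4428 -0.1603  0.4039] F [-0.2 -0.2 -0.3] w -0.0 grip 0.0 J [-0.52  0.17 -0.17  1.23 -0.   -0.6 ]
 turn(tool,deg) [ 0.01 -0.05 -0.23]
 shift after turn [-0.0309 -0.1176  0.1259]
 shift now [-0.0315 -0.1175  0.1258]
```

Emit:
drive_tool(increments=[[0,0,0,-0.008,-0.04,0,0],[0,0,0,-0.008,-0.04,0,0],[0,0,0,-0.008,-0.038,0,0],[0,0,0,0,0,0.042,0],[0,0,0,0,0,0.042,0],[0,0,0,0,0,0.042,0],[0,0,0,0,0,0,0],[0,0,0,-0.012,0,0,0]])

```text
t: 3.1
position: [0.4877, -0.272, 0.2804]
eef_rot: [-0.04, 0.999, -0.0, 0.0]
wrist_force: [0.3, -0.2, 0.2]
gripper_width: 0.0002
grip_force: 0.0
```

```bash
python3 -c "
from h import *
im=grab_frame('scene'); crop('s',im,150,180,350,330,4,'s1')
go([*loc(JIG,[.11,0]),.278],.08)"
```

```text
t 3.15 p [ 0.4893 -0.2722  0.2806] F [-0.3  0.8 -0. ] w 0.0001 grip 0.0 J [-0.65  0.39 -0.21  0.97  0.   -0.73]
 turn(tool,deg) [-0.1   0.15 -0.01]
 shift after turn [-0.1235 -0.0024  0.0026]
 shift now [-0.1235 -0.0024  0.0029]
```

View pics/s1.png

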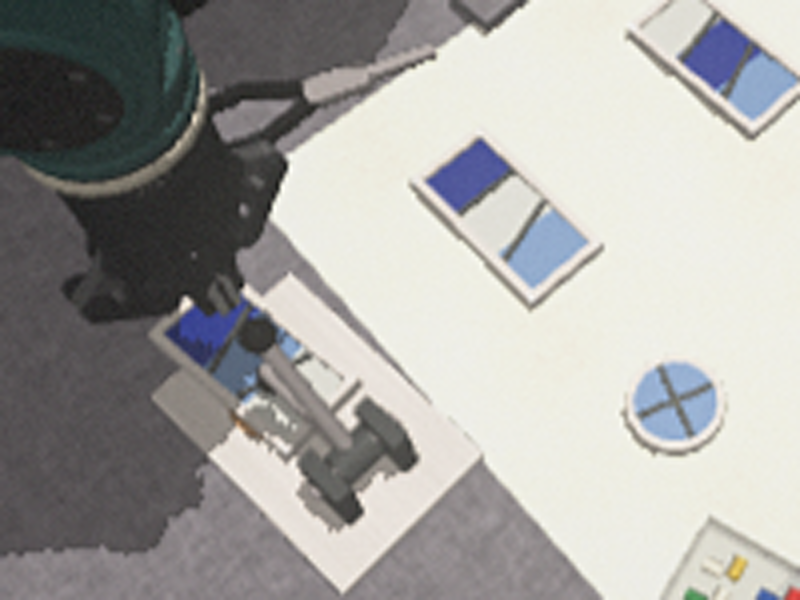

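The closed fingertips (225,295) are just on the robot's side of the knob (258,333) and in line with it. Now push.

Emit:
drive_tool(increments=[[0,0,0,-0.015,0,0,0],[0,0,0,-0.015,-0.001,0,0],[0,0,0,-0.016,0,0,0],[0,0,0,-0.016,-0.001,0,0],[0,0,0,-0.016,0,0,0],[0,0,0,-0.016,0,0,0],[0,0,0,-0.014,0,0,0],[0,0,0,-0.008,0,0,0]])

```text
t: 4.15
position: [0.6041, -0.2647, 0.2785]
eef_rot: [-0.04, 0.999, 0.0, -0.0]
wrist_force: [-2.4, -0.2, -0.1]
gripper_width: -0.0001
grip_force: 0.9
```

Emit:
drive_tool(increments=[[0,0,0,-0.002,0,0,0],[0,0,0,-0.003,0,0,0],[0,0,0,0,0,0,0]])

```text
t: 4.53
position: [0.6081, -0.2645, 0.2788]
eef_rot: [-0.04, 0.999, -0.0, 0.0]
wrist_force: [-1.3, -0.6, -0.5]
gripper_width: -0.0001
grip_force: 0.3
```

```bash
python3 -c "
from h import *
im=grab_frame('scene'); crop('s',im,150,180,350,330,3,'s2')
go([*loc(JIG,[.11,0]),.278],.08)"
```

```text
t 4.575 p [ 0.608  -0.2646  0.2788] F [-1.1 -0.9  0.6] w 0.0001 grip 0.22186593152582645 J [-0.53  0.55  0.08  1.1   0.   -0.61]
 turn(tool,deg) [-0.01  0.02 -0.03]
 shift after turn [-0.0046 -0.0005  0.0008]
 shift now [-0.0046 -0.0005  0.0008]
```

View pics/s2.png

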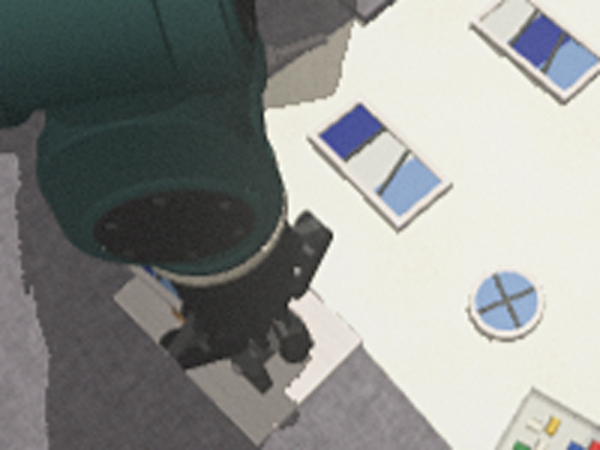

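The lever has gone over but is hidden by the gripper. I'll keep going in small steps until the end stop shows in the force.

Emit:
drive_tool(increments=[[0,0,0,-0.003,0,0,0],[0,0,0,-0.002,0,0,0],[0,0,0,0,0,0,0]])

```text
t: 4.95
position: [0.6132, -0.2641, 0.2787]
eef_rot: [-0.04, 0.999, -0.0, 0.0]
wrist_force: [-1.4, -0.7, 0.1]
gripper_width: -0.0003
grip_force: 0.5
```

Emit:
drive_tool(increments=[[0,0,0,-0.003,0,0,0],[0,0,0,0,0,0,0]])

```text
t: 5.2
position: [0.6149, -0.2639, 0.2783]
eef_rot: [-0.039, 0.999, -0.0, -0.002]
wrist_force: [-14.4, -2.3, 3.8]
gripper_width: 0.0001
grip_force: 6.9
```

Emit:
drive_tool(increments=[[0,0,0,-0.002,0,0,0],[0,0,0,0,0,0,0]])

```text
t: 5.45
position: [0.6158, -0.2638, 0.2782]
eef_rot: [-0.039, 0.999, -0.0, -0.004]
wrist_force: [-24.5, -1.4, 8.0]
gripper_width: 0.0001
grip_force: 12.2
```

End stop reached, so the foot is fully up. Back off, rise and look.

Emit:
drive_tool(increments=[[0,0,0,0.012,0,0,0],[0,0,0,0.01,0,0,0],[0,0,0,0,0,-0.04,0],[0,0,0,0,0,-0.05,0],[0,0,0,0,0.05,-0.03,0.85],[0,0,0,0,0.055,0,0.85],[0,0,0,0,0.055,0,0.85],[0,0,0,0,0.055,0,0.85]])

```text
t: 6.45
position: [0.5785, -0.0495, 0.399]
eef_rot: [-0.04, 0.999, 0.0, 0.001]
wrist_force: [0.5, -0.4, 0.1]
gripper_width: 0.0722
grip_force: 0.0
```

Emit:
drive_tool(increments=[[0,0,10,0,0,0,0.85],[0,0,5,0,0.05,0,0.85],[0,0,0,0,0.05,0,0.85],[0,0,0,0,0,0,0.85]])

```text
t: 6.95
position: [0.5928, 0.0505, 0.3987]
eef_rot: [0.089, 0.996, 0.0, 0.0]
wrist_force: [0.2, -0.2, 0.4]
gripper_width: 0.0723
grip_force: 0.0
```

```bash
python3 -c "
from h import *
im=grab_frame('scene'); t=grab_frame('top')
D=np.zeros((560,800,3),np.uint8)
A=cv2.resize(im[230:330,180:380],(800,400),interpolation=2)[:, :440]; D[:400,:440]=A
B=cv2.resize(t[130:290,380:470],(360,560*160//140)[:2] if 0 else (315,560),interpolation=2); D[:,450:765]=B
cv2.imwrite('pics/j2.png',D[:,:,::-1])
R=[.657,.100,-.183]
go([*loc(R,[.028,0]),.28],-.183)"
```

```text
t 7.05 p [0.5927 0.048  0.3987] F [ 0.8 -0.6 -0.2] w 0.0722 grip 0.0 J [-0.06  0.39  0.12  1.3  -0.    0.13]
 turn(tool,deg) [0.   0.02 0.1 ]
 shift after turn [-0.0818  0.0628  0.1187]
 shift now [-0.0818  0.0627  0.1188]
```

View pics/j2.png

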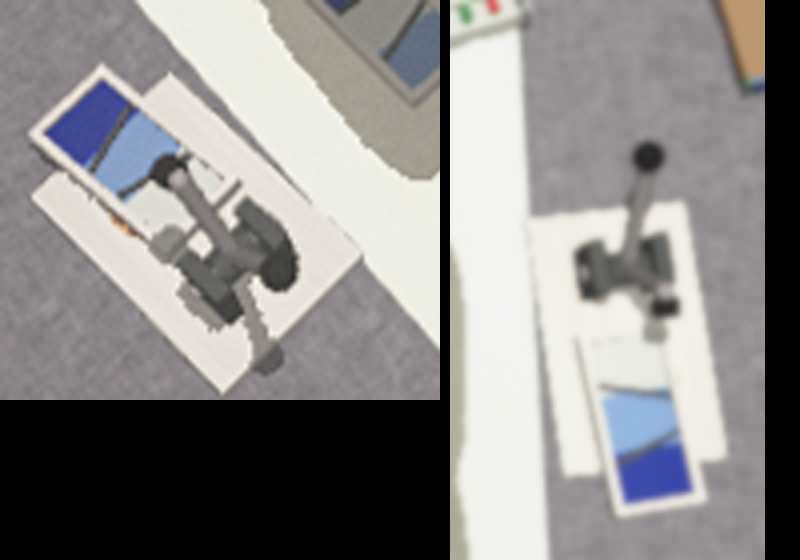

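The foot is fully up, with the handle pointing away (648,155 in the top crop) and the whole panel visible. Now over panel R and down.

Emit:
drive_tool(increments=[[0,0,0,-0.041,0.031,0,0.85],[0,0,0,-0.041,0.032,0,0.85],[0,0,0,0,0,0.055,0.85],[0,0,0,0,0,0.055,0.85],[0,0,0,0,0,0.05,0.85],[0,0,0,0,0,0.045,0.85],[0,0,0,0,0,0.018,0.85],[0,0,0,0,0,0,0.85]])

```text
t: 8.05
position: [0.6845, 0.0936, 0.1745]
eef_rot: [0.092, 0.996, -0.0, -0.001]
wrist_force: [-0.4, 0.6, 1.1]
gripper_width: 0.0725
grip_force: 0.0
```

```bash
python3 -c "
from h import *
im=grab_frame('scene'); crop('s',im,310,150,460,270,5,'s3')
R=[.657,.100,-.183]
go([*loc(R,[.028,0]),.17],-.183)"
```

```text
t 8.1 p [0.6849 0.0938 0.1759] F [0.9 0.6 1.3] w 0.0726 grip 0.0 J [ 0.02  0.67  0.02  0.91 -0.    0.2 ]
 turn(tool,deg) [-0.01 -0.01 -0.02]
 shift after turn [0.0006 0.001  0.0059]
 shift now [0.0006 0.001  0.0059]
```

View pics/s3.png

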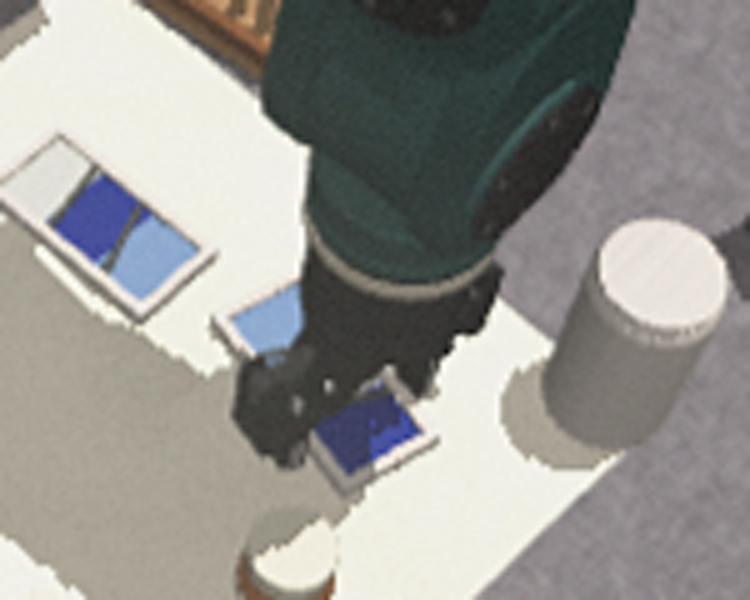

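The fingers straddle the panel with jar clearance. Go down a little more, then close.

Emit:
drive_tool(increments=[[0,0,0,0,0.001,0.004,0.85],[0,0,0,0,0,0.003,0.85],[0,0,0,0,0,0,0.85]])

```text
t: 8.48
position: [0.6851, 0.0959, 0.1689]
eef_rot: [0.091, 0.996, 0.0, 0.0]
wrist_force: [0.6, 0.6, 0.2]
gripper_width: 0.0725
grip_force: 0.0
```

Emit:
drive_tool(increments=[[0,0,0,0,0,0,0.3],[0,0,0,0,0,0,0.3],[0,0,0,0,0,0,0.3],[0,0,0,0,0,0,0.3]])

```text
t: 8.98
position: [0.6852, 0.096, 0.1695]
eef_rot: [0.091, 0.996, 0.0, 0.0]
wrist_force: [-1.0, 1.1, 6.5]
gripper_width: 0.0583
grip_force: 65.1
```

Gripped. Lift and retract toward the rack.

Emit:
drive_tool(increments=[[0,0,0,0,0,-0.03,0.3],[0,0,0,0,0,-0.055,0.3],[0,0,0,0.05,0.018,-0.018,0.3],[0,0,0,0.05,0.018,-0.018,0.3],[0,0,0,0.05,0.018,-0.018,0.3],[0,0,0,0.05,0.018,-0.018,0.3],[0,0,0,0.05,0.018,-0.018,0.3],[0,0,0,0.045,0.018,-0.018,0.3]])

```text
t: 9.98
position: [0.4127, 0.2561, 0.3624]
eef_rot: [0.091, 0.996, 0.0, 0.0]
wrist_force: [0.3, 0.4, -1.7]
gripper_width: 0.0589
grip_force: 65.2
```

Emit:
drive_tool(increments=[[0,0,-10,0,0,0,0.3],[0,0,-6.5,0,0,0,0.3],[0,-10,0,0,0,0,0.3],[0,-10,0,0,0,0,0.3],[0,-10,0,0,0,0,0.3],[0,-10,0,0,0,0,0.3],[0,-10,0,0,0,0,0.3],[0,-10,0,0,0,0,0.3]])

```text
t: 10.98
position: [0.4147, 0.2558, 0.3612]
eef_rot: [-0.047, 0.875, 0.026, 0.481]
wrist_force: [2.3, 1.0, -2.3]
gripper_width: 0.0584
grip_force: 65.3
```

Emit:
drive_tool(increments=[[0,-10,0,0,0,0,0.3],[0,-10,0,0,0,0,0.3],[0,-10,0,0,0,0,0.3],[0,0,0,0,0,0,0.3],[0,0,0,0,0,0,0.3]])

```text
t: 11.6
position: [0.4197, 0.2582, 0.3575]
eef_rot: [-0.044, 0.777, 0.034, 0.628]
wrist_force: [0.8, 0.9, -1.5]
gripper_width: 0.0588
grip_force: 65.4
```

```bash
cat >> h.py <<'E'
def slot(i,g,d=.1635,z=.072):  # TCP target: g = grip offset above panel centre, d = panel plane ahead of TCP
    p=loc(RACK,[-.0675+.045*i-d,0]); return [p[0],p[1],z+g]
E
python3 -c "
from h import *
go(slot(3,.028,z=.14),RACK[2],90)"
```

```text
t 11.6 p [0.4197 0.2582 0.3575] F [ 0.8  0.9 -1.5] w 0.0588 grip 65.40574193000793 J [ 0.46  0.12 -1.07 -0.97 -0.35  0.08]
 turn(tool,deg) [  0.25 -12.11   0.13]
 shift after turn [ 0.1895 -0.0013 -0.0049]
 shift now [ 0.1863 -0.001   0.0349]
```

The pitch stopped about 12° short because joint 3 is near its range. I'll fit a kinematic model from the recorded poses to see which grasp pitch and slots are reachable.

```bash
cat > kin.py <<'E'
from h import *
from scipy.optimize import least_squares
o=observe()
D=[([.9767,.26346,-.04886,1.25942,0,1.4155],[.22299,.47519,.40428],[.21763,.97603,-.0004,-.0002]),
([-.52,.17,-.17,1.23,0,-.60],[.4428,-.1603,.4039],[-.038,.999,0,0]),([-.65,.39,-.21,.97,0,-.73],[.4893,-.2722,.2806],[-.04,.999,0,0]),
([-.53,.55,.08,1.10,0,-.61],[.608,-.2646,.2788],[-.04,.999,0,0]),([-.06,.39,.12,1.3,0,.13],[.5927,.048,.3987],[.091,.996,0,0]),([.02,.67,.02,.91,0,.2],[.6849,.0938,.1759],[.091,.996,0,0]),
([.46,.12,-1.07,-.97,-.35,.08],[.4197,.2582,.3575],[-.044,.777,.034,.628])]
def fk(J,k):
    L1,L2,h,off,L3,L4,r0,s5,s6=k
    c=lambda a:Rot.from_euler('y',a)
    p=np.array([r0,0,h])+c(J[1]).apply([0,0,L1])+c(J[1]-J[2]).apply([L2,0,0])
    Rw=c(J[1]-J[2]+J[3]); R5=Rw*Rot.from_euler('z',s5*J[4])
    p=p+Rw.apply([L3,off,0])+R5.apply([L4,0,0])
    z1=Rot.from_euler('z',J[0]); return z1.apply(p),z1*R5*Rot.from_euler('x',s6*J[5])*R0
# tool frame when all zero: z along +X
R0=Rot.from_matrix(np.array([[0,0,1],[0,1,0],[-1,0,0]]))  # provisional: tool x=-Z
def fit():
    best=None
    for s5 in(1,-1):
        def f(q): 
            k=[*q,s5,1]; return np.concatenate([fk(J,k)[0]-p for J,p,_ in D])
        r=least_squares(f,[.4,.4,.2,.08,.1,.1,0])
        if best is None or r.cost<best[0]: best=(r.cost,[*r.x,s5,1],f)
    return best
if __name__=="__main__":
    b=fit(); print(b[0],np.round(b[1],4)); print((b[2](b[1][:7])*1e3).round(1))
    for s6 in (1,-1):
        k=b[1][:8]+[s6]
        print([np.round((Rot.from_quat(q).inv()*fk(J,k)[1]).as_rotvec(degrees=True)) for J,p,q in D])
E
python3 kin.py
```

```text
0.00047128359109344467 [ 0.5845  0.3903  0.2142  0.0812  0.3725 -0.114   0.0034 -1.      1.    ]
[  4.6   6.7  -4.1   5.8  -3.   -2.2  -4.    5.2  -4.6  -0.    2.5  -1.5
  13.   -3.1  -6.4  -6.8   1.    1.9 -10.7  -8.6  16.8]
[array([ 0., -0.,  0.]), array([ 0., -0., -0.]), array([ 0., -0.,  0.]), array([ 0., -0.,  0.]), array([-0., -0.,  0.]), array([-0., -1., -0.]), array([-40.,   3.,   0.])]
[array([   0.,    0., -162.]), array([-0., -0., 69.]), array([ 0., -0., 84.]), array([ 0., -0., 70.]), array([  0.,  -0., -14.]), array([ -0.,  -1., -23.]), array([-40.,  -0.,  -8.])]
```

```bash
cat > kin2.py <<'E'
from kin import *
def fk(J,k):
    L1,L2,h,off,L3,L4,r0,e=k
    c=lambda a:Rot.from_euler('y',a)
    Rw=c(J[1]-J[2]+J[3]); R5=Rw*Rot.from_euler('z',J[4])
    p=np.array([r0,0,h])+c(J[1]).apply([0,0,L1])+c(J[1]-J[2]).apply([L2,0,e])+Rw.apply([L3,off,0])+R5.apply([L4,0,0])
    z1=Rot.from_euler('z',J[0]); return z1.apply(p),z1*R5*Rot.from_euler('x',J[5])*R0
r=least_squares(lambda k:np.concatenate([(fk(J,k)[0]-p) for J,p,_ in D]+[1e-4*(k-.1)]),[.4,.4,.2,.08,.1,.1,0,0])
K=r.x
lo=np.array([-2.65,-.89,-1.18,-2.13,-1.35,-3.14]);hi=np.array([2.65,1.7,1.37,2.11,1.29,3.14])
def ik(p,yaw,pitch,q0=(.45,.3,-.9,-.5,-.3,.1)):
    Rt=Rot.from_euler('z',yaw)*Rot.from_euler('y',-pitch,degrees=True)*Rot.from_quat([0,1,0,0])
    def f(q): P,R=fk(q,K); return np.r_[(P-p)*10,(Rt.inv()*R).as_rotvec()]
    s=least_squares(f,q0,bounds=(lo,hi)); return s.x,f(s.x)
if __name__=="__main__":
    print(r.cost,K.round(4)); print((np.array([fk(J,K)[0]-p for J,p,_ in D])*1e3).round(1).tolist())
    for i in (3,2,1,0):
        for pitch in (90,75,60):
            for z in (.072,.14):
                d=.1635;g=.028;pp=np.radians(90-pitch)
                c=loc(RACK,[-.0675+.045*i,0]); 
                # tool axis tilts down by 90-pitch if panel was gripped at pitch-90
                gp=np.array([*c,z+g]); a=np.array([np.cos(RACK[2])*np.cos(pp),np.sin(RACK[2])*np.cos(pp),-np.sin(pp)])
                q,f=ik(gp-d*a,RACK[2],pitch); print(i,pitch,z,q.round(2),"err mm",(f[:3]*100).round(0),"deg",np.degrees(f[3:]).round(0))
E
python3 kin2.py
```

```text
2.5565408503047195e-05 [ 0.5847  0.3781  0.1636  0.0807  0.1511  0.104  -0.0092  0.0502]
[[0.1, -0.7, 0.2], [-0.8, 0.2, 2.0], [0.3, 1.3, -3.5], [-0.8, 2.4, 1.6], [2.2, -2.9, -2.0], [1.4, 0.6, 1.9], [0.1, 0.0, -0.1]]
3 90 0.072 [ 0.53  0.78 -1.18 -1.49 -0.67  0.25] err mm [18. 18.  4.] deg [16. 21. -0.]
3 90 0.14 [ 0.51  0.57 -1.18 -1.32 -0.57  0.2 ] err mm [14. 13.  7.] deg [11. 21. -0.]
3 75 0.072 [ 0.48  0.59 -1.18 -1.24 -0.43  0.2 ] err mm [8. 7. 4.] deg [ 6. 12. -0.]
3 75 0.14 [ 0.47  0.43 -1.18 -1.19 -0.38  0.15] err mm [4. 4. 3.] deg [ 3.  7. -0.]
3 60 0.072 [ 0.43  0.45 -1.13 -1.03 -0.28  0.17] err mm [-0.  0.  0.] deg [ 0.  0. -0.]
3 60 0.14 [ 0.43  0.25 -1.04 -0.74 -0.28  0.17] err mm [-0. -0.  0.] deg [ 0.  0. -0.]
2 90 0.072 [ 0.6   0.66 -1.18 -1.15 -0.79  0.43] err mm [13. 20.  6.] deg [23. 27. -0.]
2 90 0.14 [ 0.58  0.46 -1.18 -1.04 -0.68  0.34] err mm [11. 15.  9.] deg [16. 26. -0.]
2 75 0.072 [ 0.54  0.48 -1.18 -0.98 -0.52  0.3 ] err mm [ 9. 10.  6.] deg [10. 19.  0.]
2 75 0.14 [ 0.52  0.32 -1.18 -0.95 -0.46  0.23] err mm [6. 6. 6.] deg [ 6. 13.  0.]
2 60 0.072 [ 0.47 
[... 476 characters left out ...]
8.] deg [ 9. 17.  0.]
1 60 0.072 [ 0.53  0.3  -1.18 -0.74 -0.39  0.29] err mm [3. 4. 4.] deg [4. 8. 0.]
1 60 0.14 [ 0.52  0.15 -1.18 -0.75 -0.36  0.22] err mm [0. 0. 0.] deg [0. 1. 0.]
0 90 0.072 [ 0.79  0.57 -1.18 -0.7  -1.14  0.88] err mm [-1. 22.  6.] deg [36. 23. -0.]
0 90 0.14 [ 0.76  0.34 -1.18 -0.62 -0.99  0.69] err mm [ 2. 19. 10.] deg [28. 27. -0.]
0 75 0.072 [ 0.7   0.35 -1.18 -0.58 -0.76  0.58] err mm [ 5. 16.  9.] deg [20. 23. -0.]
0 75 0.14 [ 0.67  0.16 -1.18 -0.56 -0.65  0.43] err mm [ 4. 11. 10.] deg [12. 20.  0.]
0 60 0.072 [ 0.6   0.22 -1.18 -0.56 -0.47  0.38] err mm [4. 6. 6.] deg [ 7. 12.  0.]
0 60 0.14 [ 0.58  0.06 -1.18 -0.57 -0.42  0.29] err mm [1. 2. 2.] deg [2. 5. 0.]
```

The model fits well: forward-horizontal pitch is unreachable. Check the alternative of gripping with the tool tilted +p and standing the panel with the tool at p-90, and the reverse.

Run:
```python
from kin2 import *
def tcp(c,z,yaw,pitch,d=.1635):
    t=np.radians(pitch); return np.array([c[0]-d*np.sin(t)*np.cos(yaw),c[1]-d*np.sin(t)*np.sin(yaw),z+d*np.cos(t)])
def chk(lbl,c,z,yaw,pitch):
    best=min((ik(tcp(c,z,yaw,pitch),yaw,pitch,(np.arctan2(c[1],c[0])-.15,j2,j3,pitch0,0,.1)) for j2,j3,pitch0 in((.5,-.2,1.),(.7,0,1.5),(.3,-.8,0))),key=lambda r:np.abs(r[1]).sum())
    q,f=best; ok=np.abs(f).sum()<.02
    print(lbl,pitch,"OK" if ok else "xx",q.round(2),(hi-q).min().round(2) if ok else f.round(2))
pan={'R':(.657,.1,-.183),'P':(.504,-.0995,.022),'Q':(.508,.081,.045),'pj':(.48,-.275,.145)}
for p in (30,45):
    for n,o in pan.items(): chk("grip "+n,loc(o,[-.028,0]),.012,o[2],p)
for p in (-60,-45):
    for i in range(4):
        for z in (.072,.14): chk(f"slot{i} z{z}",loc(RACK,[-.0675+.045*i,0]),z+.028,RACK[2],p)
```

```text
grip R 30 OK [ 0.1   0.42 -0.71 -0.07 -0.14  0.24] 1.28
grip P 30 OK [-0.52  0.25 -1.06 -0.19  0.26 -0.48] 1.03
grip Q 30 OK [-0.02  0.25 -1.09 -0.29  0.03 -0.06] 1.26
grip pj 30 OK [-0.94  0.35 -0.8   0.16  0.46 -1.02] 0.83
grip R 45 OK [ 0.13  0.48 -0.98 -0.65 -0.22  0.23] 1.22
grip P 45 xx [-0.62  0.3  -1.18 -0.38  0.44 -0.57] [ 0.05 -0.03  0.04 -0.1   0.16 -0.  ]
grip Q 45 xx [-0.02  0.28 -1.18 -0.41  0.03 -0.05] [0.08 0.02 0.06 0.01 0.26 0.  ]
grip pj 45 OK [-1.06  0.4  -0.96 -0.13  0.72 -1.07] 0.57
slot0 z0.072 -60 OK [0.29 1.06 0.56 2.11 0.16 0.09] 0.0
slot0 z0.14 -60 xx [0.29 0.96 0.57 2.11 0.16 0.11] [-0.03 -0.01 -0.02 -0.02 -0.1   0.  ]
slot1 z0.072 -60 xx [0.28 1.1  0.71 2.11 0.16 0.1 ] [-0.03 -0.01 -0.02 -0.02 -0.11  0.  ]
slot1 z0.14 -60 xx [0.27 1.01 0.72 2.11 0.16 0.12] [-0.06 -0.02 -0.04 -0.04 -0.21 -0.  ]
slot2 z0.072 -60 xx [0.26 1.14 0.87 2.11 0.16 0.11] [-0.07 -0.02 -0.03 -0.04 -0.23  0.  ]
slot2 z0.14 -60 xx [0.26 1.05 0.88 2.11 0.17 0.13] [-0.09 -0.03 -0.06 -0.07 -0.32 -0.  ]
slot3 z0.072 -60 xx [0.25 1.19 1.05 2.11 0.17 0.13] [-0.12 -0.04 -0.05 -0.07 -0.35  0.  ]
slot3 z0.14 -60 xx [0.25 1.11 1.06 2.11 0.18 0.14] [-0.14 -0.04 -0.07 -0.1  -0.44  0.  ]
slot0 z0.072 -45 OK [0.3  0.87 0.35 1.83 0.14 0.14] 0.28
slot0 z0.14 -45 OK [0.3  0.83 0.45 1.97 0.14 0.14] 0.14
slot1 z0.072 -45 OK [0.29 0.95 0.55 1.94 0.13 0.13] 0.17
slot1 z0.14 -45 OK [0.29 0.92 0.66 2.08 0.13 0.13] 0.03
slot2 z0.072 -45 OK [0.28 1.06 0.79 2.08 0.12 0.12] 0.03
slot2 z0.14 -45 xx [0.28 0.99 0.83 2.11 0.13 0.13] [-0.02 -0.01 -0.02 -0.02 -0.08  0.  ]
slot3 z0.072 -45 xx [0.27 1.13 0.99 2.11 0.12 0.13] [-0.03 -0.01 -0.02 -0.02 -0.1   0.  ]
slot3 z0.14 -45 xx [0.27 1.04 1.   2.11 0.13 0.14] [-0.06 -0.02 -0.04 -0.04 -0.2   0.  ]
```

Neither tilt alone covers every slot. I'll check the reverse plan: grip at pitch p-90 from the far side and stand the panel at pitch p, slots 3, 2, 1 first. The jig panel goes last, with the +/-45 version into slot 0. Panel R must be laid down and regripped, between P and Q.

Run:
```python
from kin2 import *
def tcp(c,z,yaw,pitch,d=.1635):
    t=np.radians(pitch); return np.array([c[0]-d*np.sin(t)*np.cos(yaw),c[1]-d*np.sin(t)*np.sin(yaw),z+d*np.cos(t)])
def chk(lbl,c,z,yaw,pitch):
    best=min((ik(tcp(c,z,yaw,pitch),yaw,pitch,(np.arctan2(c[1],c[0])-.15,j2,j3,pitch0,0,.1)) for j2,j3,pitch0 in((.5,-.2,1.),(.7,0,1.5),(.3,-.8,0))),key=lambda r:np.abs(r[1]).sum())
    q,f=best; ok=np.abs(f).sum()<.02
    print(lbl,pitch,"OK" if ok else "xx",q.round(2),np.r_[hi-q,q-lo].min().round(2) if ok else f.round(2))
pan={'Rnew':(.5,-.009,.03),'P':(.504,-.0995,.022),'Q':(.508,.081,.045)}
for p in (-30,-40,-45,-50):
    for n,o in pan.items(): chk("grip "+n,loc(o,[.028,0]),.012,o[2],p)
for i in (3,2,1,0):
    for p in (55,50,45,40):
        for z in (.072,.14): chk(f"slot{i} z{z}",loc(RACK,[-.0675+.045*i,0]),z+.028,RACK[2],p)
chk("lay",loc(pan['Rnew'],[.028,0]),.006,.03,0)
print("jar",unp("scene",[[367,260]],.05),unp("top",[[311.4,149.4]],.05))
```

```text
grip Rnew -30 OK [-0.13  0.79  0.11  1.41 -0.08 -0.14] 0.7
grip P -30 OK [-0.26  0.8   0.14  1.41 -0.14 -0.25] 0.7
grip Q -30 OK [ 0.01  0.81  0.16  1.44 -0.02 -0.03] 0.67
grip Rnew -40 OK [-0.12  0.92  0.29  1.63 -0.1  -0.12] 0.48
grip P -40 OK [-0.25  0.94  0.33  1.64 -0.17 -0.21] 0.47
grip Q -40 OK [ 0.01  0.95  0.35  1.67 -0.02 -0.02] 0.44
grip Rnew -45 OK [-0.12  0.99  0.38  1.74 -0.1  -0.1 ] 0.37
grip P -45 OK [-0.24  1.01  0.42  1.75 -0.19 -0.19] 0.36
grip Q -45 OK [ 0.01  1.02  0.44  1.78 -0.02 -0.02] 0.33
grip Rnew -50 OK [-0.11  1.06  0.47  1.85 -0.11 -0.09] 0.26
grip P -50 OK [-0.24  1.08  0.52  1.87 -0.2  -0.17] 0.24
grip Q -50 OK [ 0.01  1.09  0.54  1.9  -0.02 -0.02] 0.21
slot3 z0.072 55 OK [ 0.42  0.37 -1.05 -0.78 -0.26  0.19] 0.13
slot3 z0.14 55 OK [ 0.42  0.2  -0.95 -0.52 -0.26  0.19] 0.23
slot3 z0.072 50 OK [ 0.41  0.32 -0.96 -0.56 -0.23  0.2 ] 0.22
slot3 z0.14 50 OK [ 0.41  0.18 -0.86 -0.31 -0.23  0.2 ] 0.32
slot3 z0.072 45 OK [ 0.4   0.29 -0.87 -0.35 -0.21  0.21] 0.31
slot3 z0.14 45 OK [ 0.4   0.17 -0.77 -0.12 -0.21  0.21] 0.41
slot3 z0.072 40 OK [ 0.39  0.27 -0.78
[... 1071 characters left out ...]
  0.04 -0.22  0.27] 0.36
slot0 z0.072 55 xx [ 0.57  0.19 -1.18 -0.56 -0.4   0.33] [0.02 0.03 0.03 0.06 0.12 0.  ]
slot0 z0.14 55 OK [ 0.56  0.04 -1.16 -0.53 -0.37  0.27] 0.02
slot0 z0.072 50 xx [ 0.54  0.18 -1.18 -0.58 -0.33  0.3 ] [0.01 0.01 0.01 0.01 0.03 0.  ]
slot0 z0.14 50 OK [ 0.54 -0.   -1.07 -0.32 -0.33  0.29] 0.11
slot0 z0.072 45 OK [ 0.52  0.14 -1.11 -0.42 -0.29  0.3 ] 0.07
slot0 z0.14 45 OK [ 0.52 -0.02 -0.97 -0.12 -0.29  0.3 ] 0.21
slot0 z0.072 40 OK [ 0.5   0.11 -1.02 -0.22 -0.25  0.31] 0.16
slot0 z0.14 40 OK [ 0.5  -0.02 -0.89  0.05 -0.25  0.31] 0.29
lay 0 OK [-0.17  0.45 -0.44  0.67 -0.   -0.2 ] 0.74
jar [[0.72245099 0.00313222 0.05      ]] [[0.71420767 0.00391056 0.05      ]]
```

The plan is feasible: p=50 (grip at -40) for slots 3, 2 and 1. Rotate back down and lay R between P and Q.

Emit:
drive_tool(increments=[[0,10,0,0,0,0,0.3],[0,10,0,0,0,0,0.3],[0,10,0,0,0,0,0.3],[0,10,0,0,0,0,0.3],[0,10,0,0,0,0,0.3],[0,10,0,0,0,0,0.3],[0,10,0,0,0,0,0.3],[0,7.9,0,0,0,0,0.3]])

```text
t: 12.6
position: [0.4236, 0.26, 0.3566]
eef_rot: [-0.057, 0.994, 0.005, 0.095]
wrist_force: [0.4, 0.7, -2.9]
gripper_width: 0.0582
grip_force: 65.2
```

Emit:
drive_tool(increments=[[0,0,4.4,-0.015,-0.05,0,0.3],[0,0,0,-0.02,-0.05,0,0.3],[0,0,0,-0.02,-0.05,0,0.3],[0,0,0,-0.02,-0.05,0.01,0.3],[0,0,0,-0.02,-0.05,0.02,0.3],[0,0,0,0,0,0,0.3]])

```text
t: 13.35
position: [0.5371, 0.0133, 0.3414]
eef_rot: [-0.017, 0.995, 0.008, 0.096]
wrist_force: [-0.3, 1.5, -1.5]
gripper_width: 0.0585
grip_force: 65.5
```

```bash
python3 -c "
from h import *
go([.528,-.0085,.18],.03)"
```

```text
t 13.35 p [0.5371 0.0133 0.3414] F [-0.3  1.5 -1.5] w 0.0585 grip 65.52616238594055 J [-0.14  0.24 -0.28  0.87  0.05 -0.17]
 turn(tool,deg) [ 0.79 11.07  0.2 ]
 shift after turn [ 0.0097 -0.0215  0.1614]
 shift now [ 0.0406 -0.0236  0.1562]
```

Emit:
drive_tool(increments=[[0.4,5.6,0.1,0,0,0,0.3],[0.4,5.5,0.1,0,0,0,0.3],[0,0,0,0.005,-0.011,0.05,0.3],[0,0,0,0.005,-0.011,0.05,0.3],[0,0,0,0,0,0.05,0.3],[0,0,0,0,0,0.012,0.3],[0,0,0,0,0,0,0.3]])

```text
t: 14.22
position: [0.5282, -0.0059, 0.1802]
eef_rot: [-0.017, 1.0, -0.0, 0.001]
wrist_force: [0.1, -0.4, -1.4]
gripper_width: 0.0582
grip_force: 65.6
```

```bash
python3 -c "
from h import *
go([.528,-.0085,.1705],.03)"
```

```text
t 14.225 p [ 0.5282 -0.0059  0.1802] F [ 0.1 -0.4 -1.4] w 0.0582 grip 65.58966279029846 J [-0.17  0.44 -0.44  0.68  0.   -0.2 ]
 turn(tool,deg) [-0.02  0.1   0.28]
 shift after turn [ 0.0002 -0.0026  0.0097]
 shift now [ 0.0003 -0.0026  0.0097]
```

Emit:
drive_tool(increments=[[0,0,0,0,-0.001,0.006,0.3],[0,0,0,0,-0.001,0.003,0.3],[0,0,0,0,0,0,0.6],[0,0,0,0,0,0,0.85],[0,0,0,0,0,0,0.85],[0,0,0,0,0,-0.05,0.85],[0,0,0,-0.02,0,-0.055,0.85],[0,10,0,0,0,0,0.85]])

```text
t: 15.22
position: [0.5488, -0.0076, 0.2798]
eef_rot: [-0.017, 0.996, -0.003, -0.083]
wrist_force: [0.0, 0.2, -1.2]
gripper_width: 0.0727
grip_force: 0.0
```

Emit:
drive_tool(increments=[[0,10,0,0,0,0,0.85],[0,10,0,0,0,0,0.85],[0,10,0,0,0,0,0.85],[0,0,0,0,0,0,0.85]])

```text
t: 15.72
position: [0.5486, -0.0076, 0.2734]
eef_rot: [-0.016, 0.94, -0.006, -0.342]
wrist_force: [1.1, 0.2, -0.2]
gripper_width: 0.0724
grip_force: 0.0
```

```bash
cat >> h.py <<'E'
def gripA(o,off=.026,t=40,z=.1385):
    d=(z-.008)/np.cos(np.radians(t)); p=loc(o,[off+d*np.sin(np.radians(t)),0]); return [*p,z]
E
python3 -c "
from h import *
im=grab_frame('top'); crop('t',im,230,130,400,280,4,'t4')
go(gripA([.5,-.008,.03],z=.1885),.03,-40)"
```

```text
t 15.775 p [ 0.5484 -0.0076  0.274 ] F [ 0.6  0.2 -0.7] w 0.0728 grip 0.0 J [-0.14  0.67  0.12  1.71 -0.11 -0.13]
 turn(tool,deg) [-0.18  0.27  0.2 ]
 shift after turn [-0.1538  0.001  -0.0174]
 shift now [-0.1539  0.0005 -0.0167]
```

View pics/t4.png

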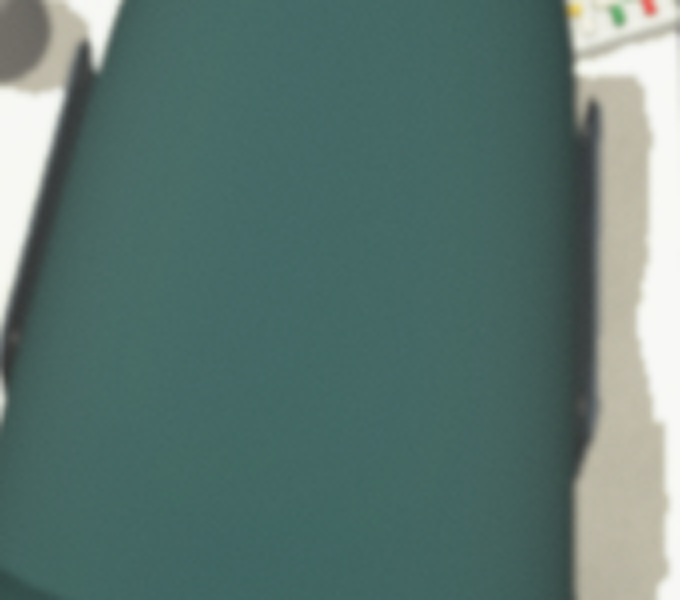

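The arm hides that view. Numbers will do: move over the panel, then straight down.

Emit:
drive_tool(increments=[[0,0,0,-0.05,0,-0.006,0.85],[0,0,0,-0.052,0,-0.006,0.85],[0,0,0,-0.052,0.001,-0.005,0.85],[0,0,0,0,0,0,0.85],[0,0,0,-0.013,0,0.015,0.85],[0,0,0,-0.011,0,0.013,0.85],[0,0,0,0,0,0,0.85]])

```text
t: 16.65
position: [0.6765, -0.0022, 0.1519]
eef_rot: [-0.016, 0.94, -0.006, -0.341]
wrist_force: [-0.2, 0.9, -0.2]
gripper_width: 0.0724
grip_force: 0.0
```

```bash
python3 -c "
from h import *
go(gripA([.5,-.008,.03]),.03,-40)"
```

```text
t 16.65 p [ 0.6765 -0.0022  0.1519] F [-0.2  0.9 -0.2] w 0.0724 grip 0.0 J [-0.11  0.99  0.48  1.76 -0.09 -0.11]
 turn(tool,deg) [-0.17  0.07  0.19]
 shift after turn [ 0.0229 -0.0005  0.0367]
 shift now [ 0.0229 -0.0003  0.0367]
```

Emit:
drive_tool(increments=[[0,0,0,0.016,0,0.013,0.85],[0,0,0,0.015,0,0.013,0.85],[0,0,0,0,0,0,0.85],[0,0,0,-0.004,0,0.005,0.85],[0,0,0,-0.004,0,0.004,0.85],[0,0,0,0,0,0,0.85]])

```text
t: 17.4
position: [0.6374, -0.0035, 0.1395]
eef_rot: [-0.016, 0.94, -0.006, -0.341]
wrist_force: [-0.6, 0.1, -0.1]
gripper_width: 0.0727
grip_force: 0.0
```

```bash
python3 -c "
from h import *
go(gripA([.5,-.008,.03]),.03,-40)
im=grab_frame('scene'); crop('s',im,250,140,450,290,4,'s5')"
```

```text
t 17.4 p [ 0.6374 -0.0035  0.1395] F [-0.6  0.1 -0.1] w 0.0727 grip 0.0 J [-0.12  0.93  0.3   1.63 -0.1  -0.12]
 turn(tool,deg) [-0.19  0.07  0.19]
 shift after turn [ 0.0009 -0.0004  0.002 ]
 shift now [ 0.0009 -0.0004  0.002 ]
```

View pics/s5.png

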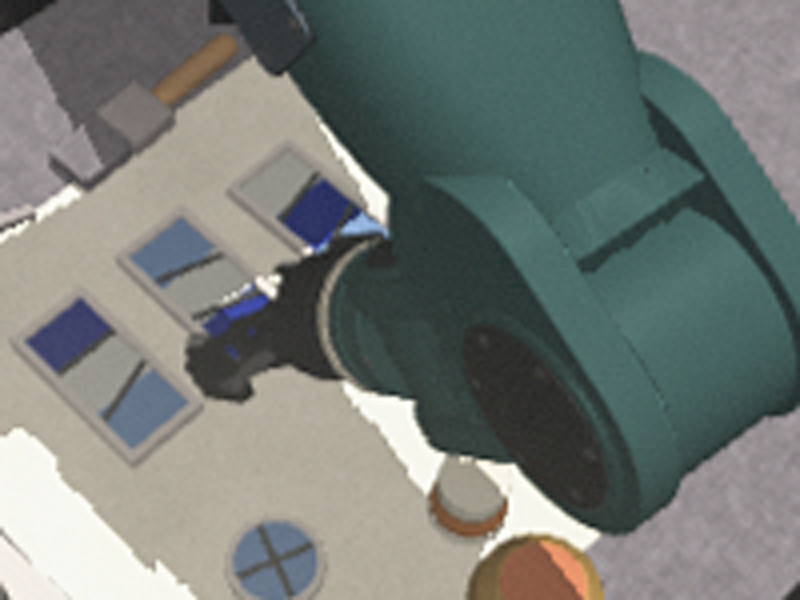

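The fingers straddle R at its far part, clear of P and Q, with the wrist above the jar. Close and lift.

Emit:
drive_tool(increments=[[0,0,0,0,0,0.001,0.85],[0,0,0,0,0,0,0.3],[0,0,0,0,0,0,0.3],[0,0,0,0,0,0,0.3],[0,0,0,0,0,0,0.3],[0,0,0,0.019,0,-0.023,0.3],[0,0,0,0.02,0,-0.03,0.3],[0,0,0,0,0,0,0.3]])

```text
t: 18.45
position: [0.6412, -0.0034, 0.2075]
eef_rot: [-0.016, 0.941, -0.006, -0.339]
wrist_force: [-0.3, 1.1, -3.2]
gripper_width: 0.0571
grip_force: 64.1
```

```bash
python3 -c "
from h import *
go([.54,.06,.36],.106,-40)
im=grab_frame('scene');cv2.imwrite('pics/s6.png',im[:,:,::-1])"
```

```text
t 18.45 p [ 0.6412 -0.0034  0.2075] F [-0.3  1.1 -3.2] w 0.0571 grip 64.14285049773753 J [-0.12  0.88  0.38  1.76 -0.1  -0.12]
 turn(tool,deg) [ 2.57  0.34 -3.18]
 shift after turn [ 0.17    0.0737 -0.0565]
 shift now [ 0.1736  0.0667 -0.0543]
```

Emit:
drive_tool(increments=[[0,0,0,0.03,0.032,-0.001,0.3],[0,0,0,0.03,0.032,-0.001,0.3],[0,0,0,0.03,0.032,-0.001,0.3],[0,0,0,0.03,0.032,-0.001,0.3],[0,0,0,0.03,0.032,-0.001,0.3],[0,0,0,0.03,0.032,-0.001,0.3],[0,0,0,0.03,0.032,-0.001,0.3],[2.6,0.3,-3.2,0.03,0.032,-0.001,0.3]])

```text
t: 19.5
position: [0.452, 0.2471, 0.3649]
eef_rot: [-0.051, 0.938, -0.018, -0.343]
wrist_force: [0.0, 0.1, -1.6]
gripper_width: 0.057
grip_force: 64.6
```

Emit:
drive_tool(increments=[[0,-10,0,0,0,0,0.3],[0,-10,0,0,0,0,0.3],[0,-10,0,0,0,0,0.3],[0,-10,0,0,0,0,0.3],[0,-10,0,0,0,0,0.3],[0,-10,0,0,0,0,0.3],[0,-10,0,0,0,0,0.3],[0,-10,0,0,0,0,0.3]])

```text
t: 20.5
position: [0.4521, 0.2461, 0.3643]
eef_rot: [-0.05, 0.939, 0.018, 0.34]
wrist_force: [1.8, 0.1, -2.8]
gripper_width: 0.0569
grip_force: 64.5
```

Emit:
drive_tool(increments=[[0,-10,0,0,0,0,0.3],[0,0,0,0,0,0,0.3]])

```text
t: 20.75
position: [0.4518, 0.2461, 0.363]
eef_rot: [-0.049, 0.91, 0.022, 0.41]
wrist_force: [-0.9, -0.1, -1.9]
gripper_width: 0.0567
grip_force: 64.8
```

```bash
cat >> h.py <<'E'
def slotA(i,dx=.1327,dz=.1365,z=.072):
    return [*loc(RACK,[-.0675+.045*i-dx,0]),z+dz]
E
python3 -c "
from h import *
go(slotA(3,z=.137),.106,50)"
```

```text
t 20.75 p [0.4518 0.2461 0.363 ] F [-0.9 -0.1 -1.9] w 0.0567 grip 64.7943380009383 J [ 0.39  0.03 -0.7   0.01 -0.21  0.19]
 turn(tool,deg) [ 0.05 -1.51  0.06]
 shift after turn [0.0716 0.0141 0.0539]
 shift now [0.0701 0.0141 0.0558]
```

Emit:
drive_tool(increments=[[0,-1.5,0,0.018,0.004,0.014,0.3],[0,0,0,0.018,0.004,0.014,0.3],[0,0,0,0.018,0.003,0.013,0.3],[0,0,0,0.018,0.003,0.013,0.3],[0,0,0,0,0,0,0.3]])

```text
t: 21.38
position: [0.4463, 0.2599, 0.2727]
eef_rot: [-0.049, 0.906, 0.022, 0.42]
wrist_force: [-0.5, 0.9, -1.5]
gripper_width: 0.057
grip_force: 64.8
```

Run:
```python
from h import *
go(slotA(3,z=.137),.106,50)
o,R,p=st()
s=grab_frame('scene')[:,:,::-1].copy(); t=grab_frame('top')[:,:,::-1].copy()
# predicted panel in tool: centre (x .0193, z .1894); orientation = pitch+40 at grip
a=np.radians(40); ux=np.array([-np.cos(a),0,-np.sin(a)]); un=np.array([np.sin(a),0,-np.cos(a)])  # panel +x / normal in tool
C=np.array([.0193,0,.1894]); 
K=5; x0,y0=335,100; S=cv2.resize(s[y0:y0+115,x0:x0+100],None,fx=K,fy=K,interpolation=2)
c8=[[i*.06,j*.03,k*.006] for i in(-1,1) for j in(-1,1) for k in(-1,1)]
W=np.array([R@(C+q[0]*ux+np.array([0,q[1],0])+q[2]*un)+p for q in c8]); print(W[:2].round(4),W[-2:].round(4))
uv=(proj('scene',W)-[x0,y0]+.5)*K
for u in uv: cv2.circle(S,tuple(int(v) for v in u),3,(0,0,255),1)
for i in range(4):
  for sg in (-.008,.008):
    L=np.array([[*loc(RACK,[-.0675+.045*i+sg,y]),.05] for y in(-.022,.022)])
    a_,b_=((proj('scene',L)-[x0,y0]+.5)*K).astype(int); cv2.line(S,tuple(map(int,a_)),tuple(map(int,b_)),(0,255,0),1)
T=cv2.resize(t[180:300,170:230],None,fx=4.7,fy=4.7,interpolation=2)
D=np.zeros((600,800,3),np.uint8); D[:575,:500]=S; D[:T.shape[0],510:510+T.shape[1]]=T; cv2.imwrite('pics/h3.png',D)
```

```text
t 21.375 p [0.4463 0.2599 0.2727] F [-0.5  0.9 -1.5] w 0.057 grip 64.78878482244909 J [ 0.42  0.17 -0.87 -0.32 -0.24  0.21]
 turn(tool,deg) [ 0.01 -0.28  0.1 ]
 shift after turn [-0.0002 -0.0002 -0.0011]
 shift now [-0.0002 -0.0002 -0.0011]
[[0.5864 0.2445 0.0755]
 [0.5745 0.2433 0.0756]] [[0.5806 0.3044 0.1954]
 [0.5686 0.3031 0.1955]]
```

View pics/h3.png

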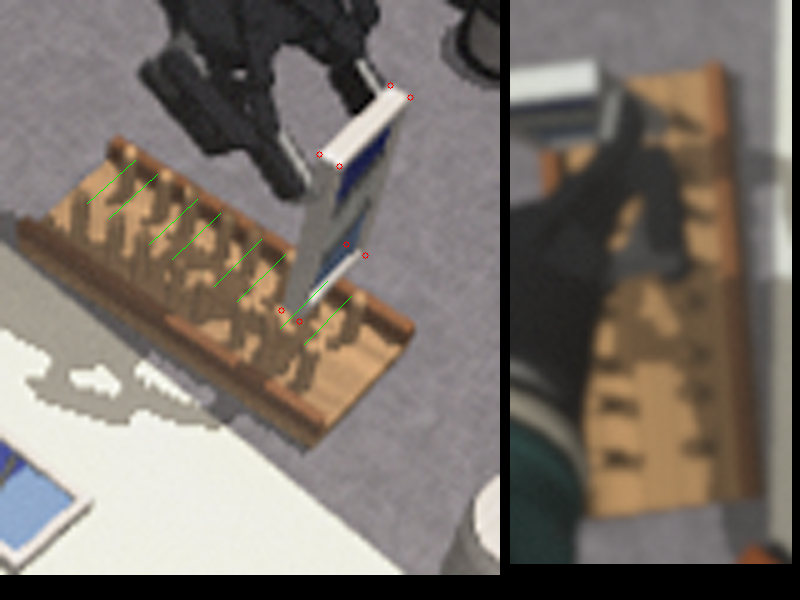

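The held panel is upright, and its corners match my prediction (red) to about 1 px, over the slot 4 lines. Lower it.

Emit:
drive_tool(increments=[[0,-0.3,0,0.007,0,0.006,0.3],[0,0,0,0.009,0,0.0075,0.3],[0,0,0,0.009,0,0.0075,0.3],[0,0,0,0.009,0,0.0075,0.3],[0,0,0,0,0,0,0.3]])

```text
t: 22.1
position: [0.4471, 0.26, 0.2306]
eef_rot: [-0.048, 0.904, 0.023, 0.425]
wrist_force: [-1.4, -0.6, -1.5]
gripper_width: 0.0569
grip_force: 64.7
```

Emit:
drive_tool(increments=[[0,0,0,0.008,0,0.006,0.3],[0,0,0,0.005,0,0.004,0.3],[0,0,0,0,0,0,0.3]])

```text
t: 22.48
position: [0.4464, 0.2599, 0.2143]
eef_rot: [-0.048, 0.903, 0.023, 0.426]
wrist_force: [0.2, -0.4, -2.2]
gripper_width: 0.0573
grip_force: 64.8
```

```bash
python3 -c "
from h import *
go(slotA(3),.106,50)"
```

```text
t 22.475 p [0.4464 0.2599 0.2143] F [ 0.2 -0.4 -2.2] w 0.0573 grip 64.77164429146796 J [ 0.42  0.3  -0.98 -0.56 -0.24  0.2 ]
 turn(tool,deg) [0.06 0.46 0.02]
 shift after turn [ 0.005  -0.0002  0.0031]
 shift now [ 0.005  -0.0002  0.003 ]
```

Emit:
drive_tool(increments=[[0,0.4,0,0.003,0,0.0015,0.3],[0,0,0,0.0015,0,0.001,0.3],[0,0,0,0,0,0,0.3]])

```text
t: 22.85
position: [0.4455, 0.2599, 0.2093]
eef_rot: [-0.048, 0.905, 0.023, 0.423]
wrist_force: [-0.4, 0.2, -0.5]
gripper_width: 0.0572
grip_force: 64.8
```

Emit:
drive_tool(increments=[[0,0,0,0.001,0,0.0008,0.3],[0,0,0,0,0,0,0.3]])

```text
t: 23.1
position: [0.446, 0.2601, 0.2088]
eef_rot: [-0.048, 0.904, 0.023, 0.424]
wrist_force: [-0.1, -0.3, 5.7]
gripper_width: 0.0571
grip_force: 65.1
```

Seated: floor contact at the expected height. Release, retreat and turn back for panel Q.

Emit:
drive_tool(increments=[[0,0,0,0,0,0,0.6],[0,0,0,0,0,0,0.85],[0,0,0,0,0,0,0.85],[0,0,0,0,0,-0.03,0.85],[0,0,0,0,0,-0.05,0.85],[0,0,0,0,0,-0.05,0.85],[0,0,0,-0.03,-0.04,-0.01,0.85],[0,0,0,-0.03,-0.05,0,0.85]])

```text
t: 24.1
position: [0.3858, 0.1629, 0.3452]
eef_rot: [-0.05, 0.904, 0.024, 0.424]
wrist_force: [1.7, 1.5, -1.2]
gripper_width: 0.0724
grip_force: 0.0
```

Emit:
drive_tool(increments=[[0,10,0,0,0,0,0.85],[0,10,0,0,0,0,0.85],[0,10,0,0,0,0,0.85],[0,10,0,0,0,0,0.85],[0,10,0,0,0,0,0.85],[0,10,0,0,0,0,0.85],[0,10,0,0,0,0,0.85],[0,10,0,0,0,0,0.85]])

```text
t: 25.1
position: [0.3871, 0.163, 0.3434]
eef_rot: [-0.052, 0.967, -0.013, -0.25]
wrist_force: [-0.1, 0.2, -0.5]
gripper_width: 0.0728
grip_force: 0.0
```

Emit:
drive_tool(increments=[[0,10,0,0,0,0,0.85],[0,0,0,0,0,0,0.85]])

```text
t: 25.35
position: [0.3877, 0.163, 0.3419]
eef_rot: [-0.05, 0.942, -0.018, -0.332]
wrist_force: [0.5, 0.2, -0.0]
gripper_width: 0.0725
grip_force: 0.0
```

Run:
```python
from h import *
Q=[.508,.081,.047]
t=gripA(Q); t[2]=.19
go(t,Q[2],-40)
im=grab_frame('scene'); cv2.imwrite('pics/s7.png',im[:,:,::-1])
# numeric refinement: blue glass blobs in scene
```

```text
t 25.35 p [0.3877 0.163  0.3419] F [ 0.5  0.2 -0. ] w 0.0725 grip 0.0 J [ 0.19  0.41 -0.16  1.68  0.05  0.06]
 turn(tool,deg) [-2.17  1.17  2.66]
 shift after turn [-0.2905 -0.0876 -0.0455]
 shift now [-0.2869 -0.1025 -0.036 ]
```

Emit:
drive_tool(increments=[[-2.2,1.2,2.7,0,0,0,0.85],[0,0,0,-0.048,-0.0146,-0.0076,0.85],[0,0,0,-0.048,-0.0146,-0.0076,0.85],[0,0,0,-0.048,-0.0146,-0.0076,0.85],[0,0,0,-0.048,-0.0146,-0.0076,0.85],[0,0,0,-0.048,-0.0146,-0.0076,0.85],[0,0,0,-0.049,-0.0146,-0.0076,0.85],[0,0,0,0,0,0,0.85]])

```text
t: 26.4
position: [0.6432, 0.0862, 0.1908]
eef_rot: [-0.021, 0.94, -0.008, -0.34]
wrist_force: [-0.2, -0.6, -0.7]
gripper_width: 0.0725
grip_force: 0.0
```

Run:
```python
from h import *
Q=[.508,.081,.047]
go(gripA(Q),Q[2],-40)
```

```text
t 26.4 p [0.6432 0.0862 0.1908] F [-0.2 -0.6 -0.7] w 0.0725 grip 0.0 J [ 0.01  0.9   0.4   1.76 -0.02 -0.03]
 turn(tool,deg) [ 0.05  0.28 -0.09]
 shift after turn [-0.0337  0.0011  0.04  ]
 shift now [-0.0336  0.0011  0.0401]
```

Emit:
drive_tool(increments=[[0,0.3,0,-0.014,0.001,0.017,0.85],[0,0,0,-0.014,0,0.016,0.85],[0,0,0,-0.006,0,0.007,0.85],[0,0,0,0,0,0,0.85],[0,0,0,0,0,0,0.85]])

```text
t: 27.02
position: [0.6418, 0.0884, 0.1413]
eef_rot: [-0.022, 0.939, -0.008, -0.343]
wrist_force: [1.5, -0.4, 0.1]
gripper_width: 0.0726
grip_force: 0.0
```

Emit:
drive_tool(increments=[[0,0,0,0,0,0,0.3],[0,0,0,0,0,0,0.3],[0,0,0,0,0,0,0.3],[0,0,0,0,0,0,0.3]])

```text
t: 27.52
position: [0.6423, 0.0883, 0.1419]
eef_rot: [-0.022, 0.939, -0.008, -0.342]
wrist_force: [5.3, 1.2, 12.8]
gripper_width: 0.0564
grip_force: 60.8
```

Run:
```python
from h import *
Q=[.508,.081,.047]
go(gripA(Q),Q[2],-40)
```

```text
t 27.525 p [0.6423 0.0883 0.1419] F [ 5.3  1.2 12.8] w 0.0564 grip 60.8319251309149 J [ 0.01  0.94  0.35  1.67 -0.02 -0.02]
 turn(tool,deg) [ 0.05 -0.05 -0.02]
 shift after turn [-0.0029 -0.0009  0.002 ]
 shift now [-0.003  -0.0009  0.002 ]
```

The grip height is 3 mm above plan and there's an upward force. Reopen, go lower and regrip.

Emit:
drive_tool(increments=[[0,0,0,0,0,0,0.85],[0,0,0,0,0,0,0.85],[0,0,0,0,0,0,0.85],[0,0,0,-0.0025,-0.001,0.002,0.85],[0,0,0,0,0,0,0.85],[0,0,0,0,0,0,0.85]])

```text
t: 28.28
position: [0.6425, 0.0872, 0.1371]
eef_rot: [-0.022, 0.939, -0.008, -0.344]
wrist_force: [-0.3, 0.6, 1.0]
gripper_width: 0.0725
grip_force: 0.0
```

Emit:
drive_tool(increments=[[0,0,0,0,0,0,0.6],[0,0,0,0,0,0,0.3],[0,0,0,0,0,0,0.3],[0,0,0,0,0,0,0.3],[0,0,0,0,0,0,0.3]])

```text
t: 28.9
position: [0.6428, 0.0873, 0.1378]
eef_rot: [-0.022, 0.939, -0.008, -0.343]
wrist_force: [2.5, -0.4, 6.0]
gripper_width: 0.0582
grip_force: 64.1
```

Emit:
drive_tool(increments=[[0,0,0,0.013,0,-0.015,0.3],[0,0,0,0.026,0,-0.031,0.3],[0,0,0,0,0,0,0.3]])

```text
t: 29.28
position: [0.6429, 0.0873, 0.2012]
eef_rot: [-0.022, 0.94, -0.008, -0.341]
wrist_force: [0.5, 0.8, -0.6]
gripper_width: 0.0578
grip_force: 64.3
```

Run:
```python
from h import *
go([.42,.235,.365],.106,-40)
im=grab_frame('scene'); cv2.imwrite('pics/s8.png',im[:,:,::-1])
```

```text
t 29.275 p [0.6429 0.0873 0.2012] F [ 0.5  0.8 -0.6] w 0.0578 grip 64.26856132457033 J [ 0.01  0.9   0.41  1.78 -0.02 -0.03]
 turn(tool,deg) [ 2.2   0.07 -2.61]
 shift after turn [0.2631 0.1705 0.0069]
 shift now [0.2706 0.1579 0.0129]
```

Emit:
drive_tool(increments=[[2.2,0.1,-2.6,0.02,0,-0.01,0.3],[0,0,0,0.041,0.0285,0.003,0.3],[0,0,0,0.041,0.0285,0.003,0.3],[0,0,0,0.041,0.0285,0.003,0.3],[0,0,0,0.041,0.0285,0.003,0.3],[0,0,0,0.041,0.0285,0.002,0.3],[0,0,0,0.038,0.028,0.002,0.3],[0,-10,0,0,0,0,0.3]])

```text
t: 30.32
position: [0.4196, 0.2369, 0.3631]
eef_rot: [-0.052, 0.964, -0.014, -0.261]
wrist_force: [-0.6, 0.1, -1.9]
gripper_width: 0.0577
grip_force: 64.2
```

Emit:
drive_tool(increments=[[0,-10,0,0,0,0,0.3],[0,-10,0,0,0,0,0.3],[0,-10,0,0,0,0,0.3],[0,-10,0,0,0,0,0.3],[0,-10,0,0,0,0,0.3],[0,-10,0,0,0,0,0.3],[0,-10,0,0,0,0,0.3],[0,-10,0,0,0,0,0.3]])

```text
t: 31.32
position: [0.4204, 0.2355, 0.3624]
eef_rot: [-0.048, 0.909, 0.022, 0.414]
wrist_force: [1.9, 0.7, -2.0]
gripper_width: 0.0576
grip_force: 64.3
```

Run:
```python
from h import *
go(slotA(2,.1317,.135,z=.137),.106,50)
```

```text
t 31.325 p [0.4204 0.2355 0.3624] F [ 1.9  0.7 -2. ] w 0.0576 grip 64.27989932068158 J [ 0.39 -0.02 -0.76 -0.   -0.21  0.19]
 turn(tool,deg) [ 0.01 -0.99  0.01]
 shift after turn [0.0798 0.0213 0.0456]
 shift now [0.079  0.0214 0.0469]
```

Emit:
drive_tool(increments=[[0,-1,0,0.02,0.0053,0.0114,0.3],[0,0,0,0.02,0.0053,0.0114,0.3],[0,0,0,0.02,0.0053,0.0114,0.3],[0,0,0,0.02,0.0053,0.0114,0.3],[0,0,0,0,0,0,0.3],[0,0,0,0,0,0,0.3]])

```text
t: 32.08
position: [0.4021, 0.255, 0.2729]
eef_rot: [-0.048, 0.906, 0.022, 0.42]
wrist_force: [-0.1, -0.2, -1.6]
gripper_width: 0.0576
grip_force: 64.5
```

```bash
cat > chk.py <<'E'
from h import *
import sys
go(slotA(int(sys.argv[1]),float(sys.argv[2]),float(sys.argv[3]),z=.12),.106,50)
E
python3 chk.py 2 .1317 .135
```

```text
t 32.075 p [0.4021 0.255  0.2729] F [-0.1 -0.2 -1.6] w 0.0576 grip 64.46786481596064 J [ 0.46  0.11 -0.95 -0.33 -0.26  0.23]
 turn(tool,deg) [ 0.02 -0.22  0.  ]
 shift after turn [ 0.0139 -0.      0.0112]
 shift now [ 0.0139 -0.      0.0113]
```

Emit:
drive_tool(increments=[[0,-0.2,0,0.007,0,0.0056,0.3],[0,0,0,0.007,0,0.0056,0.3],[0,0,0,0.009,0,0.0075,0.3],[0,0,0,0.009,0,0.0075,0.3],[0,0,0,0.009,0,0.0075,0.3],[0,0,0,0.006,0,0.005,0.3],[0,0,0,0,0,0,0.3]])

```text
t: 32.95
position: [0.4013, 0.2549, 0.2111]
eef_rot: [-0.048, 0.905, 0.022, 0.421]
wrist_force: [-0.2, 0.8, -0.8]
gripper_width: 0.0576
grip_force: 64.4
```

Emit:
drive_tool(increments=[[0,0,0,0.002,0,0.0017,0.3],[0,0,0,0,0,0,0.3]])

```text
t: 33.2
position: [0.4014, 0.255, 0.209]
eef_rot: [-0.048, 0.905, 0.023, 0.422]
wrist_force: [0.2, -0.7, -1.8]
gripper_width: 0.0575
grip_force: 64.4
```

```bash
sed -i 's/z=.12/z=float(sys.argv[4])/' chk.py; python3 chk.py 2 .1317 .135 .072
```

```text
t 33.2 p [0.4014 0.255  0.209 ] F [ 0.2 -0.7 -1.8] w 0.0575 grip 64.43710516439751 J [ 0.46  0.26 -1.07 -0.6  -0.27  0.23]
 turn(tool,deg) [ 0.02 -0.   -0.  ]
 shift after turn [ 0.0013 -0.0001  0.0016]
 shift now [ 0.0013 -0.0001  0.0016]
```

Emit:
drive_tool(increments=[[0,0,0,0.0013,0,0.001,0.3],[0,0,0,0,0,0,0.3]])

```text
t: 33.45
position: [0.4014, 0.2551, 0.2073]
eef_rot: [-0.048, 0.905, 0.023, 0.422]
wrist_force: [-0.6, -0.5, -0.9]
gripper_width: 0.0576
grip_force: 64.6
```

Emit:
drive_tool(increments=[[0,0,0,0.0008,0,0.0006,0.3],[0,0,0,0,0,0,0.3]])

```text
t: 33.7
position: [0.4018, 0.2552, 0.207]
eef_rot: [-0.048, 0.905, 0.023, 0.423]
wrist_force: [-0.5, 0.0, 6.9]
gripper_width: 0.0575
grip_force: 64.8
```

Contact with the floor again. Release and go for P.

Emit:
drive_tool(increments=[[0,0,0,0,0,0,0.6],[0,0,0,0,0,0,0.85],[0,0,0,0,0,0,0.85],[0,0,0,0,0,-0.03,0.85],[0,0,0,0,0,-0.05,0.85],[0,0,0,0,0,-0.04,0.85],[0,0,0,-0.04,-0.04,0,0.85],[0,0,0,-0.04,-0.05,0.02,0.85]])

```text
t: 34.7
position: [0.3815, 0.1668, 0.3322]
eef_rot: [-0.05, 0.904, 0.024, 0.423]
wrist_force: [0.4, 1.1, -0.1]
gripper_width: 0.0725
grip_force: 0.0
```

Emit:
drive_tool(increments=[[0,10,0,0,-0.03,0,0.85],[0,10,0,0,-0.03,0,0.85],[0,10,0,0,-0.03,0,0.85],[0,10,0,0,-0.03,0,0.85],[0,10,0,0,-0.03,0,0.85],[0,10,0,0,-0.03,0,0.85],[0,10,0,0,-0.03,0,0.85],[0,10,0,0,0,0,0.85]])

```text
t: 35.7
position: [0.4048, -0.0391, 0.33]
eef_rot: [-0.05, 0.967, -0.014, -0.249]
wrist_force: [-1.0, 0.4, -0.1]
gripper_width: 0.0722
grip_force: 0.0
```

Run:
```python
from h import *
Q=[.504,-.0995,.024]
t=gripA(Q); t[2]=.19
go(t,Q[2],-40)
```

```text
t 35.7 p [ 0.4048 -0.0391  0.33  ] F [-1.   0.4 -0.1] w 0.0722 grip 0.0 J [-0.25  0.31 -0.27  1.47 -0.17 -0.31]
 turn(tool,deg) [-2.71 11.15  3.73]
 shift after turn [-0.2687 -0.0627 -0.0427]
 shift now [-0.2669 -0.0809  0.013 ]
```

Emit:
drive_tool(increments=[[-1.4,5.6,1.9,0,0,0,0.85],[-1.3,5.6,1.9,0,0,0,0.85],[0,0,0,-0.054,-0.0125,-0.0085,0.85],[0,0,0,-0.054,-0.0125,-0.0085,0.85],[0,0,0,-0.054,-0.0125,-0.0085,0.85],[0,0,0,-0.054,-0.0125,-0.0085,0.85],[0,0,0,-0.053,-0.0127,-0.0087,0.85],[0,0,0,0,0,0,0.85]])

```text
t: 36.7
position: [0.6415, -0.0949, 0.1866]
eef_rot: [-0.012, 0.94, -0.004, -0.341]
wrist_force: [-0.3, 0.8, -0.3]
gripper_width: 0.0724
grip_force: 0.0
```

Run:
```python
from h import *
Q=[.504,-.0995,.024]
go(gripA(Q),Q[2],-40)
```

```text
t 36.7 p [ 0.6415 -0.0949  0.1866] F [-0.3  0.8 -0.3] w 0.0724 grip 0.0 J [-0.24  0.9   0.38  1.73 -0.17 -0.21]
 turn(tool,deg) [-0.    0.06  0.07]
 shift after turn [-0.0293 -0.0013  0.0382]
 shift now [-0.0293 -0.0014  0.0382]
```

Emit:
drive_tool(increments=[[0,0,0,-0.012,-0.0013,0.015,0.85],[0,0,0,-0.01,0,0.013,0.85],[0,0,0,-0.0077,0,0.0106,0.85],[0,0,0,0,0,0,0.85],[0,0,0,0,0,0,0.85]])

```text
t: 37.33
position: [0.6381, -0.0956, 0.1427]
eef_rot: [-0.012, 0.94, -0.004, -0.34]
wrist_force: [0.5, -0.1, 0.2]
gripper_width: 0.0727
grip_force: 0.0
```

Run:
```python
from h import *
Q=[.504,-.0995,.024]
go(gripA(Q),Q[2],-40)
```

```text
t 37.325 p [ 0.6381 -0.0956  0.1427] F [ 0.5 -0.1  0.2] w 0.0727 grip 0.0 J [-0.25  0.93  0.32  1.64 -0.17 -0.21]
 turn(tool,deg) [-0.07  0.27  0.05]
 shift after turn [-0.0037 -0.0007  0.0024]
 shift now [-0.0037 -0.0007  0.0024]
```

Emit:
drive_tool(increments=[[0,0.2,0,-0.0035,-0.0007,0.003,0.85],[0,0,0,0,0,0,0.85],[0,0,0,0,0,0,0.85]])

```text
t: 37.7
position: [0.639, -0.0964, 0.1376]
eef_rot: [-0.012, 0.94, -0.004, -0.342]
wrist_force: [-0.1, 0.1, -0.2]
gripper_width: 0.0726
grip_force: 0.0
```

Emit:
drive_tool(increments=[[0,0,0,0,0,0,0.6],[0,0,0,0,0,0,0.3],[0,0,0,0,0,0,0.3],[0,0,0,0,0,0,0.3],[0,0,0,0,0,0,0.3]])

```text
t: 38.33
position: [0.6392, -0.0963, 0.1383]
eef_rot: [-0.012, 0.94, -0.004, -0.341]
wrist_force: [3.2, 1.3, 6.4]
gripper_width: 0.0582
grip_force: 64.0
```

Emit:
drive_tool(increments=[[0,0,0,0.013,0,-0.015,0.3],[0,0,0,0.026,0,-0.031,0.3],[0,0,0,0.02,0,-0.02,0.3],[0,0,0,0,0,0,0.3]])

```text
t: 38.83
position: [0.6363, -0.0965, 0.2289]
eef_rot: [-0.012, 0.94, -0.005, -0.34]
wrist_force: [0.2, -0.5, -2.3]
gripper_width: 0.0579
grip_force: 64.4
```

Run:
```python
from h import *
go([.38,.235,.365],.106,-40)
im=grab_frame('scene'); cv2.imwrite('pics/s9.png',im[:,:,::-1])
```

```text
t 38.825 p [ 0.6363 -0.0965  0.2289] F [ 0.2 -0.5 -2.3] w 0.0579 grip 64.37214346602559 J [-0.25  0.86  0.41  1.8  -0.17 -0.21]
 turn(tool,deg) [ 2.91  0.25 -3.6 ]
 shift after turn [0.2558 0.3567 0.037 ]
 shift now [0.2778 0.3377 0.0535]
```

Emit:
drive_tool(increments=[[2.9,0.2,-3.6,0.02,0,-0.015,0.3],[0,0,0,0.034,0.051,0.0075,0.3],[0,0,0,0.034,0.051,0.0075,0.3],[0,0,0,0.034,0.051,0.0075,0.3],[0,0,0,0.034,0.051,0.0075,0.3],[0,0,0,0.034,0.051,0.0075,0.3],[0,0,0,0.034,0.051,0.0075,0.3],[0,0,0,0.033,0.051,0.007,0.3]])

```text
t: 39.88
position: [0.3778, 0.2368, 0.364]
eef_rot: [-0.05, 0.938, -0.018, -0.343]
wrist_force: [1.6, 1.0, -1.8]
gripper_width: 0.0576
grip_force: 64.5
```

Emit:
drive_tool(increments=[[0,-10,0,0,0,0,0.3],[0,-10,0,0,0,0,0.3],[0,-10,0,0,0,0,0.3],[0,-10,0,0,0,0,0.3],[0,-10,0,0,0,0,0.3],[0,-10,0,0,0,0,0.3],[0,-10,0,0,0,0,0.3],[0,-10,0,0,0,0,0.3]])

```text
t: 40.88
position: [0.3786, 0.2353, 0.3635]
eef_rot: [-0.049, 0.938, 0.019, 0.342]
wrist_force: [0.9, 1.2, -3.2]
gripper_width: 0.0575
grip_force: 64.5
```

```bash
python3 chk.py 1 .132 .1355 .137
```

```text
t 40.875 p [0.3786 0.2353 0.3635] F [ 0.9  1.2 -3.2] w 0.0575 grip 64.46155383833684 J [ 0.42 -0.07 -0.71  0.25 -0.2   0.25]
 turn(tool,deg) [ 0.04 -9.91 -0.06]
 shift after turn [0.0827 0.0171 0.0431]
 shift now [0.074  0.0169 0.0567]
```

Emit:
drive_tool(increments=[[0,-9.9,0,0,0,0,0.3],[0,0,0,0.021,0.0043,0.0108,0.3],[0,0,0,0.021,0.0043,0.0108,0.3],[0,0,0,0.021,0.0043,0.0108,0.3],[0,0,0,0.0197,0.0042,0.0107,0.3],[0,0,0,0,0,0,0.3],[0,0,0,0,0,0,0.3]])

```text
t: 41.75
position: [0.3564, 0.2505, 0.2735]
eef_rot: [-0.048, 0.908, 0.023, 0.415]
wrist_force: [0.0, -0.1, -0.4]
gripper_width: 0.058
grip_force: 64.7
```

```bash
python3 chk.py 1 .132 .1355 .077
```

```text
t 41.75 p [0.3564 0.2505 0.2735] F [ 0.  -0.1 -0.4] w 0.058 grip 64.65917128021829 J [ 0.5   0.05 -1.01 -0.31 -0.29  0.27]
 turn(tool,deg) [ 0.06 -0.91 -0.04]
 shift after turn [ 0.0465 -0.0004  0.0395]
 shift now [ 0.0459 -0.0005  0.0402]
```

Emit:
drive_tool(increments=[[0,-0.9,0,0.008,0,0.007,0.3],[0,0,0,0.008,0,0.007,0.3],[0,0,0,0.008,0,0.007,0.3],[0,0,0,0.008,0,0.007,0.3],[0,0,0,0.008,0,0.006,0.3],[0,0,0,0.0065,0,0.0055,0.3],[0,0,0,0,0,0,0.3]])

```text
t: 42.62
position: [0.3567, 0.2506, 0.2124]
eef_rot: [-0.048, 0.905, 0.023, 0.422]
wrist_force: [-0.1, -0.2, -1.8]
gripper_width: 0.0571
grip_force: 64.6
```

Emit:
drive_tool(increments=[[0,0,0,0.002,0,0.0016,0.3],[0,0,0,0,0,0,0.3]])

```text
t: 42.88
position: [0.3564, 0.2507, 0.2099]
eef_rot: [-0.048, 0.905, 0.023, 0.422]
wrist_force: [-0.5, -0.7, -0.5]
gripper_width: 0.0576
grip_force: 64.6
```

```bash
python3 chk.py 1 .132 .1355 .072
```

```text
t 42.875 p [0.3564 0.2507 0.2099] F [-0.5 -0.7 -0.5] w 0.0576 grip 64.624766347697 J [ 0.5   0.22 -1.15 -0.63 -0.3   0.26]
 turn(tool,deg) [ 0.07  0.02 -0.06]
 shift after turn [ 0.0016 -0.0005  0.0018]
 shift now [ 0.0016 -0.0005  0.0018]
```

Emit:
drive_tool(increments=[[0,0,0,0.0015,0,0.0013,0.3],[0,0,0,0,0,0,0.3]])

```text
t: 43.12
position: [0.3566, 0.2508, 0.2079]
eef_rot: [-0.048, 0.905, 0.023, 0.422]
wrist_force: [-0.4, 0.0, 3.5]
gripper_width: 0.0579
grip_force: 64.8
```

Emit:
drive_tool(increments=[[0,0,0,0.0007,0,0.0006,0.3],[0,0,0,0,0,0,0.3]])

```text
t: 43.38
position: [0.357, 0.2509, 0.2075]
eef_rot: [-0.048, 0.904, 0.023, 0.423]
wrist_force: [-0.4, -0.5, 7.9]
gripper_width: 0.0579
grip_force: 65.1
```

Emit:
drive_tool(increments=[[0,0,0,0.0006,0,0.0005,0.3],[0,0,0,0,0,0,0.3]])

```text
t: 43.62
position: [0.3574, 0.2511, 0.2072]
eef_rot: [-0.047, 0.904, 0.023, 0.424]
wrist_force: [-1.6, -1.4, 13.5]
gripper_width: 0.0577
grip_force: 65.4
```

Seated. Release and retreat, and check the jig panel's grip and slot 0 poses by IK.

Emit:
drive_tool(increments=[[0,0,0,0,0,0,0.6],[0,0,0,0,0,0,0.85],[0,0,0,0,0,0,0.85],[0,0,0,0,0,-0.03,0.85],[0,0,0,0,0,-0.04,0.85],[0,0,0,-0.02,0,-0.03,0.85],[0,0,0,-0.04,-0.04,0,0.85],[0,0,0,-0.04,-0.05,0,0.85]])

```text
t: 44.62
position: [0.3508, 0.1643, 0.3449]
eef_rot: [-0.049, 0.905, 0.024, 0.422]
wrist_force: [1.3, 1.1, -1.3]
gripper_width: 0.0724
grip_force: 0.0
```

Run:
```python
from kin2 import *
go([.35,0,.4],0,45)
s=grab_frame('scene'); t=grab_frame('top'); cv2.imwrite('pics/s10.png',s[:,:,::-1]); cv2.imwrite('pics/t10.png',t[:,:,::-1])
def tcp(c,z,yaw,pitch,d):
    a=np.radians(pitch); return np.array([c[0]-d*np.sin(a)*np.cos(yaw),c[1]-d*np.sin(a)*np.sin(yaw),z+d*np.cos(a)])
def chk(lbl,c,z,yaw,pitch,d=.1687):
    T=tcp(c,z,yaw,pitch,d)
    q,f=min((ik(T,yaw,pitch,(np.arctan2(c[1],c[0])-.15,j2,j3,j4,0,.1)) for j2,j3,j4 in((.5,-.2,1.),(.7,0,1.5),(.3,-.8,0))),key=lambda r:np.abs(r[1]).sum())
    ok=np.abs(f).sum()<.02; print(lbl,pitch,T.round(3),"OK" if ok else "xx",q.round(2),np.r_[hi-q,q-lo].min().round(2) if ok else f.round(2))
o=(.48,-.275,.145)
for p in (40,45,50):
    for off in (-.042,-.142): chk("pj%g"%off,loc(o,[off,0]),.012,o[2],p)
    for z in (.072,.13,.14): chk(f"slot0 {z}",loc(RACK,[-.0675,0]),z+.042,RACK[2],p-90)
```

```text
t 44.625 p [0.3508 0.1643 0.3449] F [ 1.3  1.1 -1.3] w 0.0724 grip 0.0 J [ 0.26 -0.19 -0.97 -0.08 -0.11  0.1 ]
 turn(tool,deg) [4.7  5.03 4.18]
 shift after turn [-0.0384 -0.1643 -0.0395]
 shift now [-0.0304 -0.1632 -0.05  ]
pj-0.042 40 [ 0.331 -0.297  0.141] OK [-1.06  0.35 -0.92  0.01  0.64 -1.11] 0.26
pj-0.142 40 [ 0.232 -0.311  0.141] OK [-1.32  0.33 -0.94  0.21  0.69 -1.43] 0.24
slot0 0.072 -50 [0.572 0.273 0.222] OK [0.29 0.93 0.46 1.97 0.14 0.12] 0.14
slot0 0.13 -50 [0.572 0.273 0.28 ] OK [0.29 0.9  0.54 2.08 0.14 0.12] 0.03
slot0 0.14 -50 [0.572 0.273 0.29 ] OK [0.29 0.89 0.56 2.1  0.14 0.12] 0.01
pj-0.042 45 [ 0.32  -0.298  0.131] OK [-1.1   0.38 -0.96 -0.08  0.73 -1.13] 0.22
pj-0.142 45 [ 0.221 -0.313  0.131] OK [-1.37  0.36 -0.96  0.19  0.78 -1.49] 0.22
slot0 0.072 -45 [0.562 0.272 0.233] OK [0.3  0.87 0.39 1.87 0.14 0.14] 0.24
slot0 0.13 -45 [0.562 0.272 0.291] OK [0.3  0.83 0.48 1.99 0.14 0.14] 0.12
slot0 0.14 -45 [0.562 0.272 0.301] OK [0.3  0.83 0.49 2.01 0.14 0.14] 0.1
pj-0.042 50 [ 0.311 -0.3    0.12 ] OK [-1.14  0.42 -1.01 -0.18  0.83 -1.14] 0.17
pj-0.142 50 [ 0.212 -0.314  0.12 ] OK [-1.42  0.41 -0.98  0.17  0.87 -1.55] 0.2
slot0 0.072 -40 [0.551 0.271 0.243] OK [0.3  0.8  0.32 1.78 0.13 0.15] 0.33
slot0 0.13 -40 [0.551 0.271 0.301] OK [0.3  0.77 0.41 1.9  0.13 0.15] 0.21
slot0 0.14 -40 [0.551 0.271 0.311] OK [0.3  0.76 0.43 1.92 0.13 0.15] 0.19
```

```bash
cat >> h.py <<'E'
PJ=[.480,-.275,.145]
def gripB(z=.1313,off=-.042): return [*loc(PJ,[off-.1193,0]),z]
E
python3 -c "
from h import *
go(gripB(.20),PJ[2],45)"
```

```text
t 44.725 p [0.3535 0.1614 0.3467] F [-0.4  0.5  0.1] w 0.0724 grip 0.0 J [ 0.25 -0.19 -0.96 -0.08 -0.12  0.1 ]
 turn(tool,deg) [-1.85  5.3  -1.83]
 shift after turn [ 0.1739 -0.4501  0.0336]
 shift now [ 0.1625 -0.4544  0.0326]
```

Emit:
drive_tool(increments=[[-1.8,5.3,-1.8,0,-0.03,0,0.85],[0,0,0,0,-0.05,0,0.85],[0,0,0,0,-0.05,0,0.85],[0,0,0,0,-0.05,0,0.85],[0,0,0,0.01,-0.05,0,0.85],[0,0,0,0.02,-0.05,0,0.85],[0,0,0,0.02,-0.05,0,0.85],[0,0,0,0.02,-0.05,0,0.85]])

```text
t: 45.72
position: [0.3564, -0.2155, 0.2934]
eef_rot: [-0.069, 0.923, 0.029, 0.378]
wrist_force: [0.8, 0.1, 0.5]
gripper_width: 0.0721
grip_force: 0.0
```

Emit:
drive_tool(increments=[[0,0,0,0.035,-0.035,0,0.85],[0,0,0,0.035,-0.02,0.015,0.85],[0,0,0,0,0,0,0.85],[0,0,0,0,0,0,0.85]])

```text
t: 46.22
position: [0.3266, -0.274, 0.2345]
eef_rot: [-0.07, 0.923, 0.029, 0.378]
wrist_force: [2.0, -0.5, 0.2]
gripper_width: 0.0724
grip_force: 0.0
```

```bash
python3 -c "
from h import *
go(gripB(.18),PJ[2],45)
go(gripB(),PJ[2],45)"
```

```text
t 46.225 p [ 0.3266 -0.274   0.2345] F [ 2.  -0.5  0.2] w 0.0724 grip 0.0 J [-1.07  0.15 -0.86  0.23  0.72 -1.1 ]
 turn(tool,deg) [ 0.28 -0.4   0.21]
 shift after turn [ 0.0454 -0.0232  0.0317]
 shift now [ 0.0453 -0.0232  0.0319]
t 46.225 p [ 0.3266 -0.274   0.2345] F [ 2.  -0.5  0.2] w 0.0724 grip 0.0 J [-1.07  0.15 -0.86  0.23  0.72 -1.1 ]
 turn(tool,deg) [ 0.28 -0.4   0.21]
 shift after turn [ 0.0798 -0.0232  0.0661]
 shift now [ 0.0794 -0.0232  0.0666]
```

Emit:
drive_tool(increments=[[0.3,-0.4,0.2,0.015,-0.012,0.011,1],[0,0,0,0.015,-0.011,0.011,1],[0,0,0,0.015,0,0.011,1],[0,0,0,0,0,0,1],[0,0,0,0,0,0,1]])

```text
t: 46.85
position: [0.3218, -0.2983, 0.1804]
eef_rot: [-0.068, 0.921, 0.027, 0.382]
wrist_force: [-0.6, 0.5, 1.0]
gripper_width: 0.0857
grip_force: 0.0
```

```bash
python3 -c "
from h import *
go(gripB(),PJ[2],45)
print(unp('top',np.array([[185,575],[330,548]])/6+[398,182],.018),unp('scene',(np.array([[112,375],[22,462]])-[0,350])/5+[183,241],.018), loc(PJ,[-.06,.03]),loc(PJ,[-.06,-.03]))
s=grab_frame('scene')[:,:,::-1]; t=grab_frame('top')[:,:,::-1]
D=np.zeros((480,800,3),np.uint8); D[:,:480]=cv2.resize(s[220:300,170:250],(480,480),interpolation=2); D[:,490:790]=cv2.resize(t[202:282,405:455],(300,480),interpolation=2)
cv2.imwrite('pics/pj.png',D)"
```

```text
t 46.85 p [ 0.3218 -0.2983  0.1804] F [-0.6  0.5  1. ] w 0.0857 grip 0.0 J [-1.11  0.28 -0.91  0.07  0.74 -1.14]
 turn(tool,deg) [-0.09  0.05  0.13]
 shift after turn [0.0357 0.0002 0.0337]
 shift now [0.0357 0.0004 0.0337]
[[ 0.41575336 -0.25740676  0.018     ]
 [ 0.42470906 -0.31319139  0.018     ]] [[ 0.41775156 -0.25189538  0.018     ]
 [ 0.42757174 -0.30982367  0.018     ]] [ 0.41629487 -0.25398437] [ 0.42496442 -0.31335472]
```

View pics/pj.png

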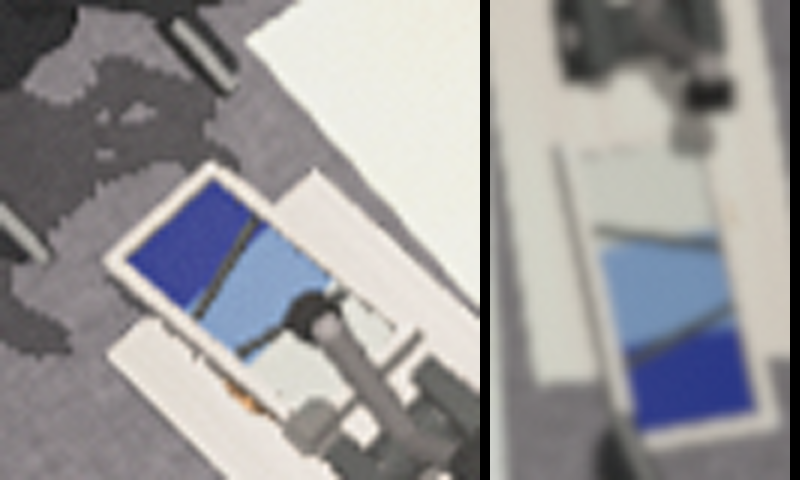

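The open fingers, tips near (215,75) and (40,250), are centred on the panel's near end (160,210), and the foot is up. Descend and close. That was my last picture; checks from here are numeric.

Emit:
drive_tool(increments=[[0,0,0,0.012,0,0.011,1],[0,0,0,0.012,0,0.011,1],[0,0,0,0.0105,0,0.0105,1],[0,0,0,0,0,0,1],[0,0,0,0,0,0,1]])

```text
t: 47.58
position: [0.3201, -0.2991, 0.1327]
eef_rot: [-0.067, 0.921, 0.027, 0.382]
wrist_force: [0.2, -0.5, 0.3]
gripper_width: 0.0851
grip_force: 0.0
```

```bash
python3 -c "
from h import *
go(gripB(),PJ[2],45)"
```

```text
t 47.575 p [ 0.3201 -0.2991  0.1327] F [ 0.2 -0.5  0.3] w 0.0851 grip 0.0 J [-1.12  0.39 -0.98 -0.1   0.74 -1.15]
 turn(tool,deg) [-0.11  0.04  0.08]
 shift after turn [0.0007 0.0008 0.0013]
 shift now [0.0007 0.0008 0.0013]
```

Emit:
drive_tool(increments=[[0,0,0,0.001,0.001,0.001,1],[0,0,0,0,0,0,0.7],[0,0,0,0,0,0,0.3],[0,0,0,0,0,0,0.3],[0,0,0,0,0,0,0.3],[0,0,0,0,0,0,0.3]])

```text
t: 48.32
position: [0.3198, -0.298, 0.1309]
eef_rot: [-0.067, 0.921, 0.027, 0.382]
wrist_force: [-3.4, 1.4, 8.1]
gripper_width: 0.0582
grip_force: 62.8
```

```bash
python3 -c "
from h import *
go(gripB(),PJ[2],45)"
```

```text
t 48.325 p [ 0.3198 -0.298   0.1309] F [-3.4  1.4  8.1] w 0.0582 grip 62.82806038856506 J [-1.12  0.39 -0.99 -0.11  0.74 -1.15]
 turn(tool,deg) [-0.09  0.08  0.06]
 shift after turn [-0.0006 -0.0004  0.0001]
 shift now [-0.0006 -0.0004  0.0001]
```

Emit:
drive_tool(increments=[[0,0,0,-0.002,0,-0.002,0.3],[0,0,0,0.014,0,-0.016,0.3],[0,0,0,0.018,0,-0.02,0.3],[0,0,0,0.018,0,-0.02,0.3],[0,0,0,0,0,0,0.3],[0,0,0,-0.03,0,-0.03,0.3],[0,0,0,-0.037,0,-0.037,0.3],[0,0,0,-0.037,0,-0.037,0.3]])

```text
t: 49.32
position: [0.2459, -0.308, 0.2864]
eef_rot: [-0.067, 0.921, 0.027, 0.382]
wrist_force: [-0.4, -1.6, -1.9]
gripper_width: 0.0578
grip_force: 65.3
```

```bash
python3 -c "
from h import *
s=grab_frame('scene');t=grab_frame('top'); cv2.imwrite('pics/s11.png',s[:,:,::-1])
# check bed now free of blue panel and rack panels' tops
go([.40,.17,.40],.106,45)"
```

```text
t 49.425 p [ 0.2463 -0.3091  0.289 ] F [ 0.8 -0.2 -1.9] w 0.0579 grip 65.198814868927 J [-1.31  0.08 -0.73  0.64  0.78 -1.41]
 turn(tool,deg) [1.24 0.1  1.93]
 shift after turn [-0.2224  0.4602  0.0654]
 shift now [-0.2376  0.4509  0.0757]
```

```bash
python3 -c "
from h import *
go([.42,.11,.39],.106,45)"
```

```text
t 49.425 p [ 0.2463 -0.3091  0.289 ] F [ 0.8 -0.2 -1.9] w 0.0579 grip 65.198814868927 J [-1.31  0.08 -0.73  0.64  0.78 -1.41]
 turn(tool,deg) [1.24 0.1  1.93]
 shift after turn [-0.2249  0.3984  0.0821]
 shift now [-0.238   0.3887  0.091 ]
```

Emit:
drive_tool(increments=[[1.2,0.1,1.9,-0.02,0,-0.01,0.3],[0,0,0,-0.023,0.044,0.01,0.3],[0,0,0,-0.023,0.044,0.01,0.3],[0,0,0,-0.023,0.044,0.01,0.3],[0,0,0,-0.023,0.044,0.01,0.3],[0,0,0,-0.023,0.044,0.01,0.3],[0,0,0,-0.023,0.044,0.01,0.3],[0,0,0,-0.023,0.044,0.01,0.3]])

```text
t: 50.42
position: [0.379, 0.0075, 0.3697]
eef_rot: [-0.048, 0.923, 0.024, 0.381]
wrist_force: [1.0, -1.3, -2.2]
gripper_width: 0.0581
grip_force: 65.3
```

Emit:
drive_tool(increments=[[0,10,0,-0.022,0.045,0.01,0.3],[0,10,0,-0.022,0.045,0.01,0.3],[0,10,0,0,0,0,0.3],[0,10,0,0,0,0,0.3],[0,10,0,0,0,0,0.3],[0,10,0,0,0,0,0.3],[0,10,0,0,0,0,0.3],[0,10,0,0,0,0,0.3]])

```text
t: 51.42
position: [0.4153, 0.0973, 0.3822]
eef_rot: [-0.052, 0.952, -0.012, -0.3]
wrist_force: [-1.3, -0.3, -2.4]
gripper_width: 0.0582
grip_force: 65.5
```

```bash
cat >> h.py <<'E'
def slotB(z,dx=.1189,dz=.1613): return [*loc(RACK,[-.0675+dx,0]),z+dz]
E
python3 -c "
from h import *
go(slotB(.137),.106,-45)"
```

```text
t 51.425 p [0.4153 0.0973 0.3822] F [-1.3 -0.3 -2.4] w 0.0582 grip 65.48343300819397 J [ 0.05  0.37 -0.08  1.73 -0.03 -0.05]
 turn(tool,deg) [ 0.3  10.08  0.31]
 shift after turn [-0.1752  0.1582 -0.0566]
 shift now [-0.1831  0.1575 -0.0241]
```

Emit:
drive_tool(increments=[[0.3,10.1,0.3,0,0,0,0.3],[0,0,0,-0.03,0.04,-0.03,0.3],[0,0,0,-0.03,0.04,-0.03,0.3],[0,0,0,-0.03,0.04,0.001,0.3],[0,0,0,-0.042,0.038,0.001,0.3],[0,0,0,-0.043,0,0.001,0.3],[0,0,0,0,0,0,0.3],[0,0,0,0,0,0,0.3]])

```text
t: 52.42
position: [0.5614, 0.2716, 0.3001]
eef_rot: [-0.049, 0.923, -0.02, -0.38]
wrist_force: [0.4, -0.3, -0.8]
gripper_width: 0.0583
grip_force: 65.8
```

Run:
```python
from h import *
go(slotB(.137),.106,-45)
o,R,p=st()
# numeric check of panel: edges of the panel top in scene image near prediction
d=Rot.from_euler('z',.106).as_matrix()
W=np.array([p+d@np.array([-.1189+a,b,-.1613+.06]) for a in(-.006,.006) for b in(-.03,.03)])
print(proj('scene',W).round(1).tolist())
s=grab_frame('scene'); g=cv2.cvtColor(s,cv2.COLOR_RGB2HSV)
m=((g[...,1]<50)&(g[...,2]>170)).astype(np.uint8); m[:,:330]=0;m[200:]=0;m[:, 470:]=0
n,l,st_,c=cv2.connectedComponentsWithStats(m)
for i in range(1,n):
    if st_[i,4]>25:
        print(st_[i],c[i].round(1),cv2.boxPoints(cv2.minAreaRect(np.argwhere(l==i)[:,::-1].astype(np.float32))).round(1).tolist())
```

```text
t 52.425 p [0.5614 0.2716 0.3001] F [ 0.4 -0.3 -0.8] w 0.0583 grip 65.76411724090576 J [0.3  0.82 0.48 2.   0.13 0.14]
 turn(tool,deg) [0.02 0.25 0.01]
 shift after turn [-0.0013  0.0003  0.0012]
 shift now [-0.0013  0.0003  0.0012]
[[354.2, 102.8], [368.9, 90.4], [357.9, 105.1], [372.6, 92.5]]
[420  36  14  10  48] [426.8  40.7] [[418.6000061035156, 38.79999923706055], [420.20001220703125, 35.599998474121094], [433.3999938964844, 42.20000076293945], [431.79998779296875, 45.400001525878906]]
[355  91  17  14  76] [363.5  97.5] [[354.70001220703125, 102.5999984741211], [368.70001220703125, 90.4000015258789], [371.5, 93.5999984741211], [357.5, 105.80000305175781]]
[389 125   9   9  39] [392.8 128.8] [[388.5, 130.5], [394.5, 124.5], [397.0, 127.0], [391.0, 133.0]]
[402 134  10  10  45] [406.4 138.1] [[401.5, 140.5], [409.0, 133.0], [411.5, 135.5], [404.0, 143.0]]
[330 147  12  13 103] [334.1 153. ] [[325.0, 152.0], [332.0, 145.0], [341.0, 154.0], [334.0, 161.0]]
[342 158  10   7  45] [346.5 160.8] [[341.20001220703125, 160.60000610351562], [343.3999938964844, 156.1999969482422], [352.20001220703125, 160.60000610351562], [350.0, 165.0]]
```

The top corners match the image within 1 px, so it's upright over slot 1. Lower it.

Emit:
drive_tool(increments=[[0,0.2,0,-0.007,0,0.007,0.3],[0,0,0,-0.007,0,0.007,0.3],[0,0,0,-0.008,0,0.008,0.3],[0,0,0,-0.008,0,0.008,0.3],[0,0,0,-0.008,0,0.008,0.3],[0,0,0,-0.005,0,0.005,0.3],[0,0,0,0,0,0,0.3]])

```text
t: 53.35
position: [0.5618, 0.2713, 0.239]
eef_rot: [-0.049, 0.923, -0.02, -0.382]
wrist_force: [0.3, 0.1, -1.5]
gripper_width: 0.058
grip_force: 65.8
```

```bash
python3 -c "
from h import *
go(slotB(.072),.106,-45)"
```

```text
t 53.35 p [0.5618 0.2713 0.239 ] F [ 0.3  0.1 -1.5] w 0.058 grip 65.8045506477356 J [0.3  0.86 0.38 1.87 0.13 0.13]
 turn(tool,deg) [0.03 0.02 0.02]
 shift after turn [-0.0039  0.0007  0.0042]
 shift now [-0.0039  0.0007  0.0042]
```

Emit:
drive_tool(increments=[[0,0,0,-0.0025,0.0005,0.0025,0.3],[0,0,0,0,0,0,0.3]])

```text
t: 53.6
position: [0.5617, 0.2718, 0.2366]
eef_rot: [-0.049, 0.923, -0.02, -0.382]
wrist_force: [-0.9, -0.0, 4.0]
gripper_width: 0.0582
grip_force: 66.3
```

Emit:
drive_tool(increments=[[0,0,0,-0.0013,0,0.0013,0.3],[0,0,0,0,0,0,0.3]])

```text
t: 53.85
position: [0.5612, 0.2718, 0.2363]
eef_rot: [-0.049, 0.923, -0.02, -0.382]
wrist_force: [0.2, 1.8, 22.9]
gripper_width: 0.0578
grip_force: 67.8
```

Emit:
drive_tool(increments=[[0,0,0,-0.0008,0,0.0008,0.3],[0,0,0,0,0,0,0.3]])

```text
t: 54.1
position: [0.561, 0.2718, 0.2361]
eef_rot: [-0.049, 0.923, -0.019, -0.382]
wrist_force: [1.4, 2.5, 35.3]
gripper_width: 0.0576
grip_force: 68.6
```

Floor contact (3 mm from expected, within the estimate of the grip offset). Ease off, release and retreat, then check the rack numerically.

Emit:
drive_tool(increments=[[0,0,0,0.0015,0,-0.0015,0.3],[0,0,0,0,0,0,0.45],[0,0,0,0,0,0,0.85],[0,0,0,0,0,0,0.85],[0,0,0,0,0,-0.03,0.85],[0,0,0,0,0,-0.05,0.85],[0,0,0,0.03,-0.04,-0.03,0.85],[0,0,0,0.03,-0.05,-0.01,0.85]])

```text
t: 55.1
position: [0.5943, 0.1797, 0.3502]
eef_rot: [-0.049, 0.927, -0.018, -0.372]
wrist_force: [1.4, -1.0, -0.0]
gripper_width: 0.0726
grip_force: 0.0
```

Emit:
drive_tool(increments=[[0,-10,0,0,-0.045,0,0.85],[0,-10,0,0,-0.045,0,0.85],[0,-10,0,0,-0.045,0,0.85],[0,-10,0,0,-0.045,0,0.85],[0,-5,0,0,-0.04,0,0.85],[0,0,0,0,0,0,0.85]])

```text
t: 55.85
position: [0.6161, -0.0409, 0.3496]
eef_rot: [-0.05, 0.999, 0.002, 0.011]
wrist_force: [-0.8, 0.1, -0.7]
gripper_width: 0.0726
grip_force: 0.0
```

Run:
```python
from h import *
go([.67,-.105,.28],0,0)
s=grab_frame('scene'); t=grab_frame('top'); cv2.imwrite('pics/s12.png',s[:,:,::-1]); cv2.imwrite('pics/t12.png',t[:,:,::-1])
def comps(m,mn):
    n,l,S,c=cv2.connectedComponentsWithStats(m.astype(np.uint8))
    return [(S[i],c[i].round(1),cv2.boxPoints(cv2.minAreaRect(np.argwhere(l==i)[:,::-1].astype(np.float32))).round(1).tolist()) for i in range(1,n) if S[i,4]>mn]
for i in range(4):
    W=np.array([[*loc(RACK,[-.0675+.045*i+a,b]),.132] for a in(-.006,.006) for b in(-.03,.03)]); print('slot',i,proj('scene',W).round(1).tolist(),'c',proj('scene',W).mean(0).round(1))
g=cv2.cvtColor(s,cv2.COLOR_RGB2HSV); m=(g[...,1]<50)&(g[...,2]>150); m[:,:330]=0;m[165:]=0;m[:,440:]=0;m[:95]=0
for c in comps(m,20): print(*c)
# blue roundel in both
for n,im in(('scene',s),('top',t)):
    g=cv2.cvtColor(im,cv2.COLOR_RGB2HSV); m=(g[...,0]>95)&(g[...,0]<120)&(g[...,1]>70)&(g[...,2]>90)
    m=cv2.morphologyEx(m.astype(np.uint8),cv2.MORPH_CLOSE,np.ones((5,5)))
    for S,c,b in comps(m,60): print(n,S,c,unp(n,c,.012).round(4))
```

```text
t 55.85 p [ 0.6161 -0.0409  0.3496] F [-0.8  0.1 -0.7] w 0.0726 grip 0.0 J [-0.2   0.43  0.06  1.18  0.01 -0.3 ]
 turn(tool,deg) [0.25 1.25 5.71]
 shift after turn [-0.0539 -0.0641  0.0696]
 shift now [-0.0457 -0.0694  0.0704]
slot 0 [[352.6, 121.7], [366.6, 109.5], [356.1, 123.9], [370.1, 111.6]] c [361.3 116.6]
slot 1 [[366.0, 130.1], [379.9, 117.5], [369.7, 132.4], [383.5, 119.6]] c [374.8 124.9]
slot 2 [[379.8, 138.7], [393.6, 125.7], [383.6, 141.1], [397.3, 128.0]] c [388.6 133.4]
slot 3 [[394.1, 147.7], [407.7, 134.3], [398.0, 150.1], [411.6, 136.6]] c [402.8 142.1]
[365 108   6   7  27] [367.1 111.3] [[363.0, 112.0], [367.5, 107.5], [370.5, 110.5], [366.0, 115.0]]
[367 117  17  15  96] [374.8 123.9] [[365.79998779296875, 128.60000610351562], [380.79998779296875, 115.5], [384.0, 119.0999984741211], [369.0, 132.3000030517578]]
[381 125  17  16 100] [389.  132.2] [[380.5, 137.5], [394.5, 123.5], [398.0, 127.0], [384.0, 141.0]]
[395 134  17  16 112] [403.1 141.4] [[394.5, 146.5], [408.5, 132.5], [412.0, 136.0], [398.0, 150.0]]
[345 158   9   7  40] [348.7 161.9] [[344.3999938964844, 163.1999969482422], [347.0, 158.0], [354.20001220703125, 161.60000610351562], [351.6000061035156, 166.8000030517578]]
scene [506  76  26  48 365] [518.8  98.6] [[0.6523 0.779  0.012 ]]
scene [309 271  20  19 263] [318.5 280.2] [[ 0.6714 -0.1041  0.012 ]]
top [584 118  53  61 784] [610.3 147.5] [[ 0.7161 -0.7181  0.012 ]]
top [  0 149  51  16 454] [ 23.8 156.6] [[0.7215 0.6941 0.012 ]]
```

All four panels sit at the same height in their slots (stripe positions match the prediction, with the same small offset). The roundel is at (0.671, -0.105). Next, measure the now-visible cork pad and plan a 30° forward grip that stays clear of the raised foot.

Run:
```python
from kin2 import *
s=cv2.imread('pics/s12.png')[:,:,::-1].copy(); t=cv2.imread('pics/t12.png')[:,:,::-1].copy()
for n,im in(('scene',s),('top',t)):
    u0=proj(n,[.504,-.273,.006])[0]; g=cv2.cvtColor(im,cv2.COLOR_RGB2HSV)
    m=((g[...,0]<22)&(g[...,1]>70)&(g[...,2]>60)).astype(np.uint8)
    M=np.zeros_like(m); cv2.circle(M,tuple(int(v) for v in u0),26,1,-1); m&=M
    p=np.argwhere(m)[:,::-1].astype(float)
    W=unp(n,p+0.0,.006)[:,:2]; print(n,u0.round(1),len(p),'mean',W.mean(0).round(4),'min',W.min(0).round(4),'max',W.max(0).round(4))
    # fit 64 mm disc: maximise inliers minus area outside visible
    best=max(((np.sum(np.hypot(*(W-[x,y]).T)<.032)-0.0)-3*np.sum(np.hypot(*(W-[x,y]).T)>.033)-abs(x-.504)*1-abs(y+.273),x,y) for x in np.arange(.49,.52,.001) for y in np.arange(-.29,-.258,.001)); print(best)
    h=cv2.convexHull(W.astype(np.float32)); print('enclosing',cv2.minEnclosingCircle(h*1000))
for lbl,T,p in(('grip',[.671-.0815,-.105,.154],30),('place',[.504-.0815,-.273,.161],30),('over',[.504-.0815,-.273,.25],30)):
    q,f=min((ik(np.array(T),0,p,(np.arctan2(T[1],T[0])-.15,a,b,c,0,0)) for a,b,c in((.5,-.2,1.),(.3,-.8,0))),key=lambda r:np.abs(r[1]).sum()); print(lbl,q.round(2),np.abs(f).sum().round(3))
go([.671-.0815,-.105,.22],0,30)
```

```text
scene [219.4 277.6] 408 mean [ 0.5009 -0.275 ] min [ 0.471  -0.3035] max [ 0.5338 -0.2412]
(np.float64(406.997), np.float64(0.502), np.float64(-0.27199999999999996))
enclosing ((502.37115478515625, -272.2479553222656), 31.597991943359375)
top [431.6 239.3] 541 mean [ 0.5036 -0.2736] min [ 0.4743 -0.3027] max [ 0.533  -0.2433]
(np.float64(541.0), np.float64(0.504), np.float64(-0.27299999999999996))
enclosing ((503.9551696777344, -273.7424621582031), 30.821243286132812)
grip [-0.34  0.46 -0.63 -0.01  0.17 -0.3 ] 0.0
place [-0.81  0.35 -0.78  0.06  0.37 -0.74] 0.0
over [-0.81  0.21 -0.65  0.33  0.37 -0.74] 0.0
t 55.95 p [ 0.6164 -0.0387  0.349 ] F [ 0.3 -0.1 -0.2] w 0.0727 grip 0.0 J [-0.2   0.43  0.06  1.18  0.01 -0.3 ]
 turn(tool,deg) [  1.82 -28.89   5.62]
 shift after turn [ 0.0878 -0.0663  0.0983]
 shift now [ 0.036  -0.0638  0.1281]
```

Emit:
drive_tool(increments=[[0.6,-9.6,1.9,-0.02,0,0,0.85],[0.6,-9.6,1.9,-0.02,0,0,0.85],[0.6,-9.6,1.9,0,0,0,0.85],[0,0,0,0.03,-0.02,0.02,1],[0,0,0,0.03,-0.02,0.02,1],[0,0,0,0.03,-0.026,0.02,1],[0,0,0,0,0,0,1]])

```text
t: 56.82
position: [0.6068, -0.101, 0.2534]
eef_rot: [0.001, 0.967, 0.001, 0.255]
wrist_force: [0.7, -0.2, 0.1]
gripper_width: 0.0855
grip_force: 0.0
```

```bash
cat > rd.py <<'E'
from h import *
def rnd(n,im):
    g=cv2.cvtColor(im,cv2.COLOR_RGB2HSV); m=((g[...,0]>95)&(g[...,0]<125)&(g[...,1]>50)&(g[...,2]>70)).astype(np.uint8)
    M=np.zeros_like(m); u=proj(n,[.67,-.105,.012])[0]; cv2.circle(M,tuple(int(v) for v in u),40,1,-1); m&=M
    m=cv2.morphologyEx(m,cv2.MORPH_CLOSE,np.ones((5,5)))
    k,l,S,c=cv2.connectedComponentsWithStats(m)
    for i in range(1,k):
        if S[i,4]>40: print(n,S[i].tolist(),unp(n,c[i],.012).round(4))
for f in ('scene','top'): rnd(f,cv2.imread(f'pics/{f}0.png')[:,:,::-1].copy()); rnd(f,grab_frame(f))
go([.671-.0815,-.105,.22],0,30)
E
python3 rd.py
```

```text
scene [309, 271, 20, 19, 289] [[ 0.6709 -0.1037  0.012 ]]
scene [309, 271, 20, 19, 286] [[ 0.6715 -0.1042  0.012 ]]
top [349, 161, 19, 19, 272] [[ 0.6716 -0.106   0.012 ]]
t 56.925 p [ 0.6087 -0.1004  0.2564] F [0.3 0.2 0.1] w 0.0852 grip 0.0 J [-0.32  0.34 -0.46  0.27  0.16 -0.28]
 turn(tool,deg) [ 0.05 -0.13  0.01]
 shift after turn [ 0.0348 -0.0046  0.0219]
 shift now [ 0.0347 -0.0046  0.022 ]
```

Emit:
drive_tool(increments=[[0,0,0,0.0175,-0.0046,0.011,1],[0,0,0,0.0173,0,0.011,1],[0,0,0,0.011,0,0.019,1],[0,0,0,0.011,0,0.019,1],[0,0,0,0.0085,0,0.0147,1],[0,0,0,0,0,0,1],[0,0,0,0,0,0,1]])

```text
t: 57.8
position: [0.5896, -0.1053, 0.1601]
eef_rot: [-0.0, 0.966, -0.0, 0.259]
wrist_force: [0.7, 0.4, 0.0]
gripper_width: 0.0852
grip_force: 0.0
```

```bash
python3 -c "
from rd import *
go([.671-.0815,-.105,.154],0,30)"
```

```text
scene [309, 271, 20, 19, 289] [[ 0.6709 -0.1037  0.012 ]]
scene [309, 271, 20, 19, 301] [[ 0.6708 -0.104   0.012 ]]
top [349, 161, 19, 19, 272] [[ 0.6716 -0.106   0.012 ]]
top [348, 161, 19, 13, 158] [[ 0.6795 -0.1043  0.012 ]]
t 57.9 p [ 0.5893 -0.1055  0.16  ] F [-0.2  0.1  0.5] w 0.0854 grip 0.0 J [-0.35  0.45 -0.63 -0.01  0.17 -0.3 ]
 turn(tool,deg) [-0.01 -0.01  0.02]
 shift after turn [-0.0301  0.0005 -0.0518]
 shift now [-0.0301  0.0005 -0.0519]
t 57.9 p [ 0.5893 -0.1055  0.16  ] F [-0.2  0.1  0.5] w 0.0854 grip 0.0 J [-0.35  0.45 -0.63 -0.01  0.17 -0.3 ]
 turn(tool,deg) [-0.01 -0.01  0.02]
 shift after turn [0.0029 0.0005 0.0053]
 shift now [0.0029 0.0006 0.0053]
```

Emit:
drive_tool(increments=[[0,0,0,0.003,0,0.005,1],[0,0,0,0,0,0,1],[0,0,0,0,0,0,0.7],[0,0,0,0,0,0,0.3],[0,0,0,0,0,0,0.3],[0,0,0,0,0,0,0.3],[0,0,0,0,0,0,0.3]])

```text
t: 58.78
position: [0.5885, -0.1058, 0.1537]
eef_rot: [0.0, 0.966, -0.0, 0.258]
wrist_force: [-6.8, 0.2, 10.9]
gripper_width: 0.0566
grip_force: 60.6
```

```bash
python3 -c "
from h import *
go([.671-.0815,-.105,.154],0,30)"
```

```text
t 58.775 p [ 0.5885 -0.1058  0.1537] F [-6.8  0.2 10.9] w 0.0566 grip 60.646830797195435 J [-0.35  0.46 -0.64 -0.03  0.17 -0.3 ]
 turn(tool,deg) [-0.01 -0.06 -0.02]
 shift after turn [-0.001   0.0008  0.0003]
 shift now [-0.001   0.0008  0.0003]
```

Emit:
drive_tool(increments=[[0,0,0,-0.003,0,-0.005,0.3],[0,0,0,-0.007,0,-0.012,0.3],[0,0,0,0,0,0,0.3]])

```text
t: 59.15
position: [0.5892, -0.1059, 0.1738]
eef_rot: [0.0, 0.966, -0.0, 0.259]
wrist_force: [0.9, -0.4, -1.3]
gripper_width: 0.0567
grip_force: 63.7
```

Run:
```python
from h import *
go([.503+(.5885-.671),-.273,.25],0,30)
print('roundel lifted 27mm would show at', proj('scene',[.671,-.105,.012+.02]),proj('top',[.671,-.105,.032]))
for n in('scene','top'):
    im=grab_frame(n); cv2.imwrite(f'pics/{n}13.png',im[:,:,::-1])
    g=cv2.cvtColor(im,cv2.COLOR_RGB2HSV); m=((g[...,0]>95)&(g[...,0]<125)&(g[...,1]>50)&(g[...,2]>70)).astype(np.uint8)
    M=np.zeros_like(m); u=proj(n,[.67,-.105,.012])[0]; cv2.circle(M,tuple(int(v) for v in u),45,1,-1); m=cv2.morphologyEx(m&M,cv2.MORPH_CLOSE,np.ones((5,5)))
    k,l,S,c=cv2.connectedComponentsWithStats(m); print(n,[(S[i].tolist(),c[i].round(1)) for i in range(1,k) if S[i,4]>30])
```

```text
t 59.15 p [ 0.5892 -0.1059  0.1738] F [ 0.9 -0.4 -1.3] w 0.0567 grip 63.6638081073761 J [-0.35  0.43 -0.62  0.03  0.17 -0.3 ]
 turn(tool,deg) [-0.02 -0.01  0.  ]
 shift after turn [ 0.108  -0.1671 -0.1504]
 shift now [ 0.108  -0.1672 -0.1503]
roundel lifted 27mm would show at [[318.02375833 277.16258786]] [[358.26810106 168.53988339]]
scene [([308, 268, 21, 20, 320], array([318.3, 277.4]))]
top [([348, 159, 21, 13, 185], array([358.3, 165.1]))]
```

The roundel is held and flat (seen at 318,277 where predicted). Carry it round to the robot's side of the jig, staying clear of the raised foot.

Emit:
drive_tool(increments=[[0,0,0,0.0286,-0.0168,-0.034,0.3],[0,0,0,0.0286,-0.0168,-0.034,0.3],[0,0,0,0.0286,-0.0168,-0.034,0.3],[0,0,0,0.0286,-0.0168,-0.034,0.3],[0,0,0,0.0286,-0.0168,-0.034,0.3],[0,0,0,0.0083,-0.0277,0.0144,0.3],[0,0,0,0.0083,-0.0277,0.0144,0.3],[0,0,0,0.0083,-0.0277,0.0144,0.3]])

```text
t: 60.25
position: [0.3797, -0.2737, 0.1982]
eef_rot: [0.0, 0.966, 0.0, 0.258]
wrist_force: [0.1, 0.3, -1.2]
gripper_width: 0.0567
grip_force: 64.2
```

```bash
python3 -c "
from h import *
go([.4207,-.273,.172],0,30)"
```

```text
t 60.25 p [ 0.3797 -0.2737  0.1982] F [ 0.1  0.3 -1.2] w 0.0567 grip 64.22096014022827 J [-0.89  0.25 -0.81  0.17  0.4  -0.82]
 turn(tool,deg) [ 0.   -0.11 -0.04]
 shift after turn [-0.0224  0.0007  0.0432]
 shift now [-0.0225  0.0007  0.0431]
```

Emit:
drive_tool(increments=[[0,0,0,0.004,0.0007,0.0165,0.3],[0,0,0,-0.012,0,0.0135,0.3],[0,0,0,-0.0144,0,0.0132,0.3],[0,0,0,0.0045,0,0.0078,0.3],[0,0,0,0,0,0,0.3],[0,0,0,0,0,0,0.3]])

```text
t: 61.0
position: [0.4207, -0.2719, 0.1638]
eef_rot: [0.0, 0.966, 0.0, 0.258]
wrist_force: [-0.6, 0.2, -1.0]
gripper_width: 0.0564
grip_force: 64.2
```

Run:
```python
from h import *
go([.4207,-.273,.1597],0,30)
o,R,p=st(); c=p+np.array([.0823,0,-.1477+.006]); print('expect',proj('scene',c),proj('top',c))
for n in('scene','top'):
    im=grab_frame(n); cv2.imwrite(f'pics/{n}14.png',im[:,:,::-1])
    g=cv2.cvtColor(im,cv2.COLOR_RGB2HSV); m=((g[...,0]>95)&(g[...,0]<125)&(g[...,1]>50)&(g[...,2]>70)).astype(np.uint8)
    M=np.zeros_like(m); u=proj(n,c)[0]; cv2.circle(M,tuple(int(v) for v in u),25,1,-1); m=cv2.morphologyEx(m&M,cv2.MORPH_CLOSE,np.ones((7,7)))
    k,l,S,cc=cv2.connectedComponentsWithStats(m); print(n,[(S[i].tolist(),cc[i].round(1)) for i in range(1,k) if S[i,4]>20])
```

```text
t 61.0 p [ 0.4207 -0.2719  0.1638] F [-0.6  0.2 -1. ] w 0.0564 grip 64.24399495124817 J [-0.82  0.35 -0.8   0.05  0.37 -0.75]
 turn(tool,deg) [ 0.02 -0.12 -0.02]
 shift after turn [ 0.0021 -0.0011  0.0036]
 shift now [ 0.0021 -0.0011  0.0036]
expect [[218.00291536 274.43594283]] [[433.09516796 239.17517764]]
scene [([208, 265, 21, 19, 232], array([217.1, 274.4]))]
top [([423, 229, 21, 21, 303], array([433.7, 238.2]))]
```

Emit:
drive_tool(increments=[[0,0,0,0.0013,-0.001,0.0022,0.3],[0,0,0,0,0,0,0.3]])

```text
t: 61.35
position: [0.4208, -0.2732, 0.1611]
eef_rot: [0.0, 0.966, 0.0, 0.258]
wrist_force: [0.3, 1.1, -1.5]
gripper_width: 0.0565
grip_force: 64.2
```

Emit:
drive_tool(increments=[[0,0,0,0.0008,0,0.0013,0.3],[0,0,0,0,0,0,0.3]])

```text
t: 61.6
position: [0.4208, -0.2732, 0.1598]
eef_rot: [0.0, 0.966, -0.0, 0.258]
wrist_force: [-4.2, 0.8, 6.2]
gripper_width: 0.0566
grip_force: 65.4
```

Contact with the bed. Release, retreat and check centring.

Emit:
drive_tool(increments=[[0,0,0,0,0,0,0.7],[0,0,0,0,0,0,0.85],[0,0,0,0,0,0,0.85],[0,0,0,0,0,-0.03,0.85],[0,0,0,0.02,0,-0.05,0.85],[0,0,0,0.02,0.04,-0.05,0.85],[0,0,0,0,0.05,-0.04,0.85],[0,0,0,0,0.05,0,0.85]])

```text
t: 62.6
position: [0.3041, -0.1365, 0.2858]
eef_rot: [0.001, 0.966, -0.002, 0.259]
wrist_force: [0.7, -0.1, -0.4]
gripper_width: 0.073
grip_force: 0.0
```

Run:
```python
from h import *
go([.65,-.10,.40],.08,0)
c=[.503,-.273,.018]
for n in('scene','top'):
    im=grab_frame(n); cv2.imwrite(f'pics/{n}15.png',im[:,:,::-1])
    g=cv2.cvtColor(im,cv2.COLOR_RGB2HSV); m=((g[...,0]>95)&(g[...,0]<125)&(g[...,1]>50)&(g[...,2]>70)).astype(np.uint8)
    M=np.zeros_like(m); u=proj(n,c)[0]; cv2.circle(M,tuple(int(v) for v in u),25,1,-1); m=cv2.morphologyEx(m&M,cv2.MORPH_CLOSE,np.ones((7,7)))
    P=np.argwhere(m)[:,::-1].astype(float); W=unp(n,P,.018)[:,:2]
    print(n,len(P),'mean',W.mean(0).round(4),'enc',cv2.minEnclosingCircle((W*1000).astype(np.float32)))
```

```text
t 62.6 p [ 0.3041 -0.1365  0.2858] F [ 0.7 -0.1 -0.4] w 0.073 grip 0.0 J [-0.79 -0.14 -0.92  0.4   0.36 -0.72]
 turn(tool,deg) [-1.38 30.04 -4.61]
 shift after turn [-0.3477  0.0087 -0.1142]
 shift now [-0.3565  0.0372  0.0743]
scene 266 mean [ 0.532  -0.2779] enc ((531.4314575195312, -276.0084228515625), 24.057424545288086)
top 302 mean [ 0.5338 -0.2778] enc ((534.2489013671875, -278.28289794921875), 23.43807029724121)
```

The roundel now lies about 30 mm beyond the pad, at (0.533, -0.277), still flat: it has been knocked aside. Regrip it at 45°, clear of the foot, and pull it back.

Run:
```python
from kin2 import *
go([.36,-.277,.165],0,45)
for T in([.36,-.277,.165],[.4195,-.277,.1353],[.39,-.273,.1353]):
    q,f=min((ik(np.array(T),0,45,(-.9,a,b,c,.4,-.8)) for a,b,c in((.5,-.2,1.),(.3,-.8,0))),key=lambda r:np.abs(r[1]).sum()); print(q.round(2),np.abs(f).sum().round(3))
```

```text
t 62.7 p [ 0.3035 -0.1333  0.284 ] F [0.4 0.5 1.1] w 0.0724 grip 0.0 J [-0.79 -0.14 -0.92  0.4   0.36 -0.72]
 turn(tool,deg) [  0.12 -15.08   0.1 ]
 shift after turn [ 0.0442 -0.1437  0.1241]
 shift now [ 0.0107 -0.1439  0.1311]
[-0.97  0.31 -0.99 -0.24  0.62 -0.8 ] 0.0
[-0.86  0.42 -0.95 -0.38  0.56 -0.69] 0.0
[-0.91  0.4  -1.   -0.39  0.59 -0.73] 0.0
```

Emit:
drive_tool(increments=[[0,-7.5,0,0,0,0,0.85],[0,-7.5,0,0,0,0,0.85],[0,0,0,0.004,-0.048,0.014,0.9],[0,0,0,0.004,-0.048,0.014,0.9],[0,0,0,0.004,-0.0477,0.014,0.9],[0,0,0,0.016,0,0.041,0.9],[0,0,0,0.016,0,0.041,0.9],[0,0,0,0,0,0,0.9]])

```text
t: 63.7
position: [0.3611, -0.2803, 0.1626]
eef_rot: [0.001, 0.925, 0.002, 0.38]
wrist_force: [-0.5, 0.6, -0.1]
gripper_width: 0.0769
grip_force: 0.0
```

Run:
```python
from h import *
go([.4195,-.277,.160],0,45); go([.4195,-.277,.1353],0,45)
c=[.52,-.275,.018]
for n in('scene','top'):
    im=grab_frame(n); g=cv2.cvtColor(im,cv2.COLOR_RGB2HSV); m=((g[...,0]>95)&(g[...,0]<125)&(g[...,1]>50)&(g[...,2]>70)).astype(np.uint8)
    M=np.zeros_like(m); u=proj(n,c)[0]; cv2.circle(M,tuple(int(v) for v in u),30,1,-1); m=cv2.morphologyEx(m&M,cv2.MORPH_CLOSE,np.ones((7,7)))
    P=np.argwhere(m)[:,::-1].astype(float); W=unp(n,P,.018)[:,:2]; print(n,len(P),W.mean(0).round(4),cv2.minEnclosingCircle((W*1000).astype(np.float32)))
```

```text
t 63.7 p [ 0.3611 -0.2803  0.1626] F [-0.5  0.6 -0.1] w 0.0769 grip 0.0 J [-0.99  0.32 -1.   -0.25  0.63 -0.82]
 turn(tool,deg) [ 0.22 -0.29 -0.17]
 shift after turn [-0.0395  0.0033  0.0431]
 shift now [-0.0397  0.0033  0.0429]
t 63.7 p [ 0.3611 -0.2803  0.1626] F [-0.5  0.6 -0.1] w 0.0769 grip 0.0 J [-0.99  0.32 -1.   -0.25  0.63 -0.82]
 turn(tool,deg) [ 0.22 -0.29 -0.17]
 shift after turn [-0.022   0.0033  0.0606]
 shift now [-0.0223  0.0032  0.0605]
scene 236 [ 0.5327 -0.2802] ((533.3126831054688, -276.2962646484375), 24.18062973022461)
top 303 [ 0.5339 -0.2778] ((534.2489013671875, -278.28289794921875), 23.43807029724121)
```

Emit:
drive_tool(increments=[[0.2,-0.3,-0.2,-0.013,0.0033,0.0143,0.9],[0,0,0,-0.013,0,0.0143,0.9],[0,0,0,-0.0135,0,0.0145,0.9],[0,0,0,0.009,0,0.009,0.9],[0,0,0,0.0085,0,0.0085,0.9],[0,0,0,0,0,0,0.9],[0,0,0,0,0,0,0.9]])

```text
t: 64.68
position: [0.4198, -0.2778, 0.1387]
eef_rot: [-0.001, 0.923, -0.003, 0.385]
wrist_force: [0.5, -0.4, 0.2]
gripper_width: 0.077
grip_force: 0.0
```

Run:
```python
from h import *
go([.4195,-.277,.1353],0,45)
```

```text
t 64.675 p [ 0.4198 -0.2778  0.1387] F [ 0.5 -0.4  0.2] w 0.077 grip 0.0 J [-0.87  0.43 -0.97 -0.4   0.57 -0.7 ]
 turn(tool,deg) [-0.23  0.24  0.22]
 shift after turn [0.0027 0.0008 0.0022]
 shift now [0.0027 0.0008 0.0022]
```

Emit:
drive_tool(increments=[[0,0,0,0.0027,0.0008,0.0025,0.9],[0,0,0,0,0,0,0.9],[0,0,0,0,0,0,0.6],[0,0,0,0,0,0,0.3],[0,0,0,0,0,0,0.3],[0,0,0,0,0,0,0.3],[0,0,0,0,0,0,0.3]])

```text
t: 65.55
position: [0.4192, -0.2767, 0.1346]
eef_rot: [-0.001, 0.923, -0.002, 0.385]
wrist_force: [-13.2, 1.1, 14.1]
gripper_width: 0.057
grip_force: 59.5
```

```bash
cat > rp.py <<'E'
from h import *
def rpos(c=[.518,-.275,.018],z=.018,r=32):
  for n in('scene','top'):
    im=grab_frame(n); g=cv2.cvtColor(im,cv2.COLOR_RGB2HSV); m=((g[...,0]>95)&(g[...,0]<125)&(g[...,1]>50)&(g[...,2]>70)).astype(np.uint8)
    M=np.zeros_like(m); u=proj(n,c)[0]; cv2.circle(M,tuple(int(v) for v in u),r,1,-1); m=cv2.morphologyEx(m&M,cv2.MORPH_CLOSE,np.ones((7,7)))
    P=np.argwhere(m)[:,::-1].astype(float); W=unp(n,P,z)[:,:2]; print(n,len(P),W.mean(0).round(4),cv2.minEnclosingCircle((W*1000).astype(np.float32)))
E
python3 - <<'E'
from rp import *
go([.3905,-.273,.1353],0,45); rpos()
E
```

```text
t 65.55 p [ 0.4192 -0.2767  0.1346] F [-13.2   1.1  14.1] w 0.057 grip 59.517722725868225 J [-0.87  0.43 -0.98 -0.42  0.57 -0.7 ]
 turn(tool,deg) [-0.21  0.23  0.18]
 shift after turn [ 0.0198  0.0037 -0.0208]
 shift now [ 0.0197  0.0037 -0.0209]
scene 243 [ 0.5327 -0.2805] ((533.10009765625, -276.3758239746094), 24.40540885925293)
top 313 [ 0.5332 -0.2774] ((532.668212890625, -277.503173828125), 24.88240623474121)
```

Emit:
drive_tool(increments=[[0,0,0,-0.002,0,-0.002,0.3],[0,0,0,0.007,0.0013,-0.007,0.3],[0,0,0,0.007,0.0013,-0.007,0.3],[0,0,0,0.007,0.0013,-0.007,0.3],[0,0,0,0,0,0,0.3],[0,0,0,0,0,0,0.3]])

```text
t: 66.4
position: [0.3899, -0.2731, 0.137]
eef_rot: [-0.001, 0.923, -0.002, 0.384]
wrist_force: [-0.1, -0.0, -0.9]
gripper_width: 0.0571
grip_force: 63.9
```

Run:
```python
from rp import *
go([.3895,-.273,.1350],0,45); rpos([.503,-.273,.018],.0205,26)
```

```text
t 66.4 p [ 0.3899 -0.2731  0.137 ] F [-0.1 -0.  -0.9] w 0.0571 grip 63.94759654998779 J [-0.92  0.41 -1.02 -0.41  0.6  -0.75]
 turn(tool,deg) [-0.22  0.21  0.19]
 shift after turn [0.0017 0.0001 0.0011]
 shift now [0.0017 0.0001 0.0011]
scene 235 [ 0.5034 -0.2761] ((504.02880859375, -273.09478759765625), 23.72309112548828)
top 322 [ 0.5048 -0.2738] ((504.1401672363281, -273.2698669433594), 24.48371696472168)
```

Emit:
drive_tool(increments=[[0,0,0,0.002,0,0.001,0.3],[0,0,0,0,0,0,0.3]])

```text
t: 66.75
position: [0.3893, -0.2729, 0.1348]
eef_rot: [-0.001, 0.923, -0.002, 0.385]
wrist_force: [1.9, -0.2, 0.7]
gripper_width: 0.0569
grip_force: 64.1
```

Emit:
drive_tool(increments=[[0,0,0,0.0004,0,0.0004,0.3],[0,0,0,0,0,0,0.55],[0,0,0,0,0,0,0.85],[0,0,0,0,0,0,0.85]])

```text
t: 67.25
position: [0.3891, -0.2728, 0.1341]
eef_rot: [-0.001, 0.923, -0.002, 0.384]
wrist_force: [0.3, 0.1, 0.0]
gripper_width: 0.0725
grip_force: 0.0
```

Run:
```python
from rp import *
go([.3895,-.273,.1350],0,45); rpos([.510,-.273,.018],.018,30)
```

```text
t 67.25 p [ 0.3891 -0.2728  0.1341] F [0.3 0.1 0. ] w 0.0725 grip 0.0 J [-0.92  0.41 -1.03 -0.42  0.6  -0.75]
 turn(tool,deg) [-0.19  0.18  0.17]
 shift after turn [-0.0009 -0.0002 -0.0004]
 shift now [-0.0009 -0.0002 -0.0004]
scene 237 [ 0.502  -0.2757] ((502.51568603515625, -272.7457580566406), 23.742406845092773)
top 309 [ 0.5039 -0.2745] ((503.8905334472656, -274.3353576660156), 23.165496826171875)
```

Centred on the pad (matches the cork measurement within 1 mm in both views). Retreat and go round to the far side of the handle with the fingers shut.

Emit:
drive_tool(increments=[[0,0,0,0,0,-0.03,0.85],[0,0,0,0,0,-0.05,0.85],[0,0,0,-0.02,0,-0.05,0.5],[0,10,0,-0.02,0,-0.02,0],[0,10,0,0,0,-0.02,0],[0,10,0,0,0,-0.02,0],[0,10,0,0,0,-0.02,0],[0,5,0,0,0,0,0]])

```text
t: 68.35
position: [0.2851, -0.2727, 0.3195]
eef_rot: [0.0, 1.0, -0.003, 0.009]
wrist_force: [0.5, 0.5, -0.7]
gripper_width: -0.0003
grip_force: 0.0
```

Run:
```python
from rp import *
JIG=[.5035,-.273,.08]
go([*loc(JIG,[.172,0]),.38],.08,0); rpos([.510,-.273,.018],.018,30)
```

```text
t 68.35 p [ 0.2851 -0.2727  0.3195] F [ 0.5  0.5 -0.7] w -0.0003 grip 0.0 J [-0.97  0.08 -0.52  0.95  0.01 -0.97]
 turn(tool,deg) [-0.41  1.02 -4.62]
 shift after turn [-0.3897 -0.0178 -0.0605]
 shift now [-0.3909  0.0133 -0.0535]
scene 229 [ 0.5022 -0.276 ] ((502.5420837402344, -272.7796936035156), 23.716999053955078)
top 307 [ 0.5039 -0.2745] ((503.8972473144531, -274.48809814453125), 23.082609176635742)
```

Emit:
drive_tool(increments=[[-0.4,1,-4.6,0,0,-0.03,0],[0,0,0,-0.056,-0.0025,-0.0305,0],[0,0,0,-0.056,-0.0025,0,0],[0,0,0,-0.056,-0.0025,0,0],[0,0,0,-0.056,-0.0025,0,0],[0,0,0,-0.056,-0.0025,0,0],[0,0,0,-0.056,-0.0025,0,0],[0,0,0,-0.054,-0.0028,0,0]])

```text
t: 69.45
position: [0.6749, -0.259, 0.379]
eef_rot: [-0.04, 0.999, 0.002, 0.003]
wrist_force: [0.5, -0.7, 2.0]
gripper_width: -0.0
grip_force: 0.0
```

Emit:
drive_tool(increments=[[0,0,0,0,0,0,0],[0,0,0,0,0,0,0]])

```text
t: 69.7
position: [0.6729, -0.2593, 0.3788]
eef_rot: [-0.04, 0.999, 0.001, 0.002]
wrist_force: [-1.1, 0.1, 0.1]
gripper_width: -0.0002
grip_force: 0.0
```

Run:
```python
from rp import *
JIG=[.5035,-.273,.08]
go([*loc(JIG,[.172,0]),.278],.08,0)
kb=[*loc(JIG,[.1315,0]),.1145]; print('knob exp',kb,proj('scene',kb),proj('top',kb))
for n in('scene','top'):
    im=grab_frame(n); u=proj(n,kb)[0]; g=im.max(2); M=np.zeros_like(g); cv2.circle(M,tuple(int(v) for v in u),14,1,-1)
    P=np.argwhere((g<60)&(M>0))[:,::-1]; print(n,len(P),P.mean(0) if len(P) else '')
```

```text
t 69.7 p [ 0.6729 -0.2593  0.3788] F [-1.1  0.1  0.1] w -0.0002 grip 0.0 J [-0.48  0.63  0.5   1.44  0.   -0.56]
 turn(tool,deg) [ 0.16  0.21 -0.03]
 shift after turn [-0.0021 -0.0002  0.1008]
 shift now [-0.0017 -0.0004  0.1008]
knob exp [np.float64(0.6345794243787944), np.float64(-0.2624912177430538), 0.1145] [[248.4558231  299.03236279]] [[436.80649707 174.20975573]]
scene 330 [244.72727273 294.90606061]
top 232 [435.30603448 173.13793103]
```

Emit:
drive_tool(increments=[[0,0.2,0,-0.002,0,0.033,0],[0,0,0,0,0,0.034,0],[0,0,0,0,0,0.034,0],[0,0,0,0,0,0,0],[0,0,0,0.012,0,0,0],[0,0,0,0.012,0,0,0]])

```text
t: 70.55
position: [0.6511, -0.261, 0.2811]
eef_rot: [-0.04, 0.999, 0.0, 0.002]
wrist_force: [4.9, 0.9, 4.6]
gripper_width: 0.0003
grip_force: 2.8
```

Emit:
drive_tool(increments=[[0,0,0,0.013,0,0,0],[0,0,0,0.013,0,0,0],[0,0,0,0.013,0,0,0],[0,0,0,0.013,0,0,0],[0,0,0,0.013,0,0,0],[0,0,0,0.012,0,0,0],[0,0,0,0,0,0,0]])

```text
t: 71.42
position: [0.5738, -0.2669, 0.2785]
eef_rot: [-0.039, 0.999, 0.001, -0.0]
wrist_force: [0.5, -0.5, -0.2]
gripper_width: -0.0001
grip_force: 0.0
```

Run:
```python
from rp import *
JIG=[.5035,-.273,.08]
go([*loc(JIG,[.043,0]),.278],.08,0)
```

```text
t 71.425 p [ 0.5738 -0.2669  0.2785] F [ 0.5 -0.5 -0.2] w -0.0001 grip 0.0 J [-0.56  0.51 -0.01  1.06  0.   -0.64]
 turn(tool,deg) [ 0.11 -0.04 -0.07]
 shift after turn [ 0.0275 -0.0005  0.0005]
 shift now [ 0.0275 -0.0005  0.0005]
```

Emit:
drive_tool(increments=[[0,0,0,0.008,0,0,0],[0,0,0,0.008,0,0,0],[0,0,0,0.006,0,0,0],[0,0,0,0,0,0,0]])

```text
t: 71.92
position: [0.5523, -0.2686, 0.2785]
eef_rot: [-0.04, 0.999, 0.001, -0.0]
wrist_force: [-0.5, -0.1, 0.5]
gripper_width: 0.0001
grip_force: 0.0
```

Emit:
drive_tool(increments=[[0,0,0,0.003,0,0,0],[0,0,0,0,0,0,0]])

```text
t: 72.18
position: [0.5497, -0.2688, 0.2785]
eef_rot: [-0.04, 0.999, 0.001, -0.0]
wrist_force: [0.8, 0.3, 0.8]
gripper_width: 0.0001
grip_force: 0.2
```

Emit:
drive_tool(increments=[[0,0,0,0.003,0,0,0],[0,0,0,0,0,0,0]])

```text
t: 72.42
position: [0.5466, -0.269, 0.2785]
eef_rot: [-0.04, 0.999, 0.001, -0.0]
wrist_force: [0.6, 0.2, 0.1]
gripper_width: -0.0002
grip_force: 0.2
```

Emit:
drive_tool(increments=[[0,0,0,0.0025,0,0,0],[0,0,0,0,0,0,0]])

```text
t: 72.68
position: [0.5441, -0.2692, 0.2785]
eef_rot: [-0.04, 0.999, 0.001, -0.0]
wrist_force: [1.0, -0.1, -0.6]
gripper_width: -0.0
grip_force: 0.2
```

Emit:
drive_tool(increments=[[0,0,0,0.0025,0,0,0],[0,0,0,0,0,0,0]])

```text
t: 72.92
position: [0.5425, -0.2695, 0.279]
eef_rot: [-0.04, 0.999, 0.001, 0.001]
wrist_force: [7.6, 1.9, -0.5]
gripper_width: 0.0001
grip_force: 3.5
```

Emit:
drive_tool(increments=[[0,0,0,0.0025,0,0,0],[0,0,0,0,0,0,0]])

```text
t: 73.18
position: [0.5412, -0.2697, 0.2791]
eef_rot: [-0.04, 0.999, 0.001, 0.003]
wrist_force: [21.5, 3.7, -5.1]
gripper_width: -0.0
grip_force: 9.5
```

Run:
```python
from rp import *
JIG=[.5035,-.273,.08]
go([*loc(JIG,[.043,0]),.278],.08,0)
ref={'scene':cv2.imread('pics/scene0.png'),'top':cv2.imread('pics/top0.png')}
for n in ref:
    im=grab_frame(n); cv2.imwrite(f'pics/{n}16.png',im[:,:,::-1])
    for th in (0,.1,.2,.3,.4):
        a=-.6+th; k=[*loc(JIG,[.075+.1*np.sin(a),0]),.032+.1*np.cos(a)]
        u=proj(n,k)[0]; 
        A=cv2.getRectSubPix(im.max(2).astype(np.uint8),(7,7),tuple(map(float,u))); print(n,th,u.round(1),A.mean().round(0),A.min())
```

```text
t 73.175 p [ 0.5412 -0.2697  0.2791] F [21.5  3.7 -5.1] w -0.0 grip 9.49685387313366 J [-0.6   0.46 -0.1   1.01  0.01 -0.68]
 turn(tool,deg) [0.08 0.4  0.03]
 shift after turn [-0.0051 -0.0003  0.0011]
 shift now [-0.0051 -0.0003  0.0012]
scene 0 [213.5 264.1] 53.0 48
scene 0.1 [215.4 265.6] 55.0 50
scene 0.2 [217.6 267.5] 63.0 51
scene 0.3 [220.1 269.7] 76.0 54
scene 0.4 [222.8 272.2] 96.0 57
top 0 [444.9 226.6] 37.0 27
top 0.1 [445.  222.3] 34.0 25
top 0.2 [445.  217.8] 31.0 24
top 0.3 [444.9 213.1] 33.0 26
top 0.4 [444.5 208.3] 36.0 27
```

End stop reached, so the foot is down. Back off, rise clear, then compare with the first picture.

Emit:
drive_tool(increments=[[0,0,0,-0.012,0,0,0],[0,0,0,-0.012,0,0,0],[0,0,0,0,0,-0.05,0],[0,0,0,0,0.02,-0.055,0],[0,0,0,0,0.055,-0.02,0],[0,0,0,0,0.055,0,0],[0,0,0,0,0.055,0,0],[0,0,0,0,0.055,0,0]])

```text
t: 74.28
position: [0.544, -0.0269, 0.4039]
eef_rot: [-0.04, 0.999, 0.001, -0.0]
wrist_force: [0.8, -0.3, -0.1]
gripper_width: -0.0
grip_force: 0.0
```

Emit:
drive_tool(increments=[[0,0,0,0.04,0.04,0,0],[0,0,0,0.04,0.03,0,0],[0,0,0,0,0,0,0]])

```text
t: 74.65
position: [0.4567, 0.0364, 0.4045]
eef_rot: [-0.041, 0.999, 0.001, -0.0]
wrist_force: [1.5, -0.2, -0.1]
gripper_width: 0.0001
grip_force: 0.0
```

Run:
```python
from rp import *
go([.5,0,.4],0,0)
rpos([.510,-.273,.018],.018,30)
def dark(n,im,u,r=16):
    g=im.max(2); M=np.zeros_like(g); cv2.circle(M,u,r,1,-1); m=cv2.morphologyEx(((g<48)&(M>0)).astype(np.uint8),cv2.MORPH_OPEN,np.ones((4,4)))
    k,l,S,c=cv2.connectedComponentsWithStats(m); return [(S[i,4],c[i].round(1)) for i in range(1,k) if S[i,4]>15]
for n,u in(('scene',(214,264)),('top',(445,226))):
    print(n,'first',dark(n,cv2.imread(f'pics/{n}0.png'),u),'now',dark(n,grab_frame(n),u))
s=grab_frame('scene'); cv2.imwrite('pics/s17.png',s[:,:,::-1]); g=cv2.cvtColor(s,cv2.COLOR_RGB2HSV); m=((g[...,1]<50)&(g[...,2]>150)).astype(np.uint8); m[:,:330]=0;m[160:]=0;m[:,425:]=0;m[:95]=0
k,l,S,c=cv2.connectedComponentsWithStats(m); print([(S[i,4],c[i].round(1)) for i in range(1,k) if S[i,4]>15])
d=cv2.absdiff(s,cv2.imread('pics/scene0.png')[:,:,::-1]).max(2)
for nm,X in dict(jar=(.716,.004,.025),pliers=None,).items():
    if X: u=proj('scene',X)[0].astype(int); print(nm,d[u[1]-12:u[1]+12,u[0]-10:u[0]+10].mean())
for nm,(x,y) in dict(cleaner=(383,291),box=(339,337),can=(437,216),brush=(290,165),clamp=(318,140),pliers=(225,207)).items(): print(nm,d[y-12:y+12,x-15:x+15].mean().round(1))
```

```text
t 74.65 p [0.4567 0.0364 0.4045] F [ 1.5 -0.2 -0.1] w 0.0001 grip 0.0 J [-0.1   0.15 -0.2   1.22  0.   -0.18]
 turn(tool,deg) [ 0.09 -0.02  4.67]
 shift after turn [-0.0433 -0.0364  0.0045]
 shift now [-0.0402 -0.0398  0.0044]
scene 167 [ 0.5001 -0.2763] ((503.1208801269531, -273.0762023925781), 23.91072654724121)
top 301 [ 0.5035 -0.2745] ((503.74530029296875, -274.43914794921875), 23.023651123046875)
scene first [] now []
top first [(np.int32(33), array([445.4, 227.4]))] now [(np.int32(16), array([445.5, 227.5]))]
[(np.int32(96), array([361.5, 115.7])), (np.int32(96), array([375. , 123.8])), (np.int32(100), array([389. , 132.2])), (np.int32(113), array([403.2, 141.3])), (np.int32(151), array([336. , 154.3]))]
jar 1.9354166666666666
cleaner 2.6
box 2.3
can 2.4
brush 2.4
clamp 5.3
pliers 43.4
```

The lever is back at its down position, the roundel is centred, and all four panels sit level. Only the pliers' area differs; that may be arm shadow, so move the arm aside and check again.

Emit:
drive_tool(increments=[[0,0,0,0.02,0.055,0,0],[0,0,0,0.02,0.055,0,0],[0,0,0,0.02,0.055,0,0],[0,0,0,0.02,0.055,0,0],[0,0,0,0.02,0.055,0,0],[0,0,0,0.02,0.055,0,0],[0,0,0,0.02,0.055,0,0],[0,0,0,0,0,0,0]])

```text
t: 75.9
position: [0.2879, 0.4103, 0.4038]
eef_rot: [-0.042, 0.999, 0.001, -0.0]
wrist_force: [-0.5, -1.8, 0.2]
gripper_width: -0.0002
grip_force: 0.0
```

Run:
```python
from rp import *
rpos([.510,-.273,.018],.018,30)
for n,r in(('scene',(190,195,265,225)),('top',(335,295,425,335))):
    a=cv2.imread(f'pics/{n}0.png'); b=grab_frame(n)[:,:,::-1]; x0,y0,x1,y1=r
    d=cv2.absdiff(a,b).max(2)[y0:y1,x0:x1]; 
    sh,resp=cv2.phaseCorrelate(a[y0:y1,x0:x1].mean(2).astype(np.float32),b[y0:y1,x0:x1].mean(2).astype(np.float32))
    print(n,d.mean().round(1),np.percentile(d,95),sh,resp)
```

```text
scene 167 [ 0.5001 -0.2763] ((503.1208801269531, -273.0762023925781), 23.91072654724121)
top 303 [ 0.5034 -0.2745] ((503.7169189453125, -274.52301025390625), 23.083730697631836)
scene 4.4 6.0 (0.7370442111580147, -0.25881522724823824) 0.7910837838914659
top 2.1 4.0 (-0.05670377217204958, -0.0443412907283971) 0.9916245962513818
```

The pliers haven't moved; the difference was only the arm's shadow. Hand in.

```bash
python3 -c "
from workcell import *
print(sign_off())"
```

```text
the job is handed in; nothing more can be done
None
```

I've handed the job in: all four panels stand in the rack, one to a slot and fully down, the roundel is centred on the cork pad with the foot lowered to its stop, and no bystander I checked had moved.

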